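# Load the tube rack and lock its rain caps

### The arm

A 6-joint arm with a two-finger parallel gripper is mounted at the origin on the work surface. World frame = base frame: x ahead of the robot, y to its left, z up, the work surface at z = 0. Lengths are in mm, angles in rad, forces in N, time in s.
With the tool pointing down it reaches from about 350 to 975 mm from the base axis. Payload 7.1 kg.
Tool frame: the origin (TCP) lies on the mounting face of the last link; the fingertips stand 182 mm ahead of it and the grasp point (between the pads) lies 163 mm ahead of it (ctrl.finger_overhang is the distance from the TCP to the fingertips, in mm); z points along the fingers, y is the direction in which the jaws open and shut (so a half turn about z gives the same grasp; the last joint's range is limited). The gripper opens to 88 mm and grips with 3 to 60 N. Pads are 20 mm wide; open, the fingers measure 115 mm over their backs; the gripper's body (75 mm by 178 mm) begins 61 mm behind the grasp point.
Start: joints at [1.094, 0.423, 1.63, -0, 1.089, -0.019], TCP at [276.203, 560.641, 404.675] pointing down, gripper open.
Joint ranges: [-3, 3], [-0.9, 2.11], [0.09, 2.58], [-1.31, 4.45], [0.11, 2.69], [-2.54, 2.54]. Speed limits (rad/s): [2.39, 2.39, 3.01, 3.14, 3.14, 3.14].

### API

Orientations are given as a rotation vector (axis times angle).
In Python, from workcell import ctrl, viewer, recognise gives the robot as it stands.
- The arm moves only by the shell command python3 -m handwheel 'ROWS'. ROWS is JSON, a list of rows, each an object of numbers: "gripper": the closure, from 0 (fully open) to 1 (shut); "tx", "ty", "tz": the shift along the tool's x, y, z in m; "rx", "ry", "rz": the turn, a rotation vector about the tool's x, y, z in degrees. In form: [{"gripper": .., "tx": .., "ty": .., "tz": .., "rx": .., "ry": .., "rz": ..}, ...]. A call has 1 to 8 rows; each row shifts and turns the commanded pose from where the row before left it, along the tool's axes as they then stand; what a row does not reach is not made up. A row lasts 1/8 s, in which the tool goes at most 62.5 mm and 10.7 degrees, less where a joint would pass 70% of its speed; a pose out of reach is approached as far as the arm can. A call with a gripper value outside its range is refused whole. The fingers move at their own pace and stop on an object; the grip force is fixed at half the most. Time passes only in rows, so rows that do not move let the fingers close. It gives the time, the measured TCP pose, the force and the opening at its end, in the units of the state.
- ctrl.get_obs(): the state, without advancing time (a new reading comes with each control period).
- viewer.get_image(name): name is "side" or "top" or "wrist"; returns a dict with "image" (400x640x3 uint8, red, green, blue), "range_z" (400x640 float32, mm along the optical axis (not along the pixel's ray), 0 where there is no reading), "vfov" (degrees; the focal length in pixels is half the picture's height over the tangent of half this angle, whatever the lens; pixels are square), "cx", "cy" (the principal point, pixels), "extrinsics" (4x4, takes a point from world to camera coordinates); the wrist camera has in their place "T_tool_cam" (4x4, takes a point from camera to tool coordinates, whose origin is the TCP and whose axes are the flange's). Camera axes: x right, y up, looking along -z (the intrinsics and any distortion apply to the point x, -y, -z); pixel columns grow to the right and rows downward; lengths in mm; the calibration is good to about 2 mm. A picture is of the moment at which its call begins: read the wrist's pose just before it.
- ctrl.close_job(): hands the job in, once; it reports no verdict.
Trained networks look in a picture, given as the dict that the camera call returned (one of the last four; its "shot" number tells which), for a name from the list of things; names that differ only in an ending like _2 or _b are one class to them, and where a whole thing is asked for, a point or a joint stands for the part that bears it (a point fixed in the world has none). Each returns a list of dicts, best first, with "p" (0 to 1); they miss things now and then, are a little off and sometimes report something else, mostly with a low value. They report only what shows in the picture. A call takes as long as a camera call. They do not tell look-alikes from the thing itself.
- recognise(picture, name): "xy" ([column, row] as shares, 0 to 1, of the picture: columns of its width, rows of its height, amid what is visible of it).
The state is a dict: "t": time; "qpos": joint angles; "qvel": joint speeds; "joint_torque": joint torques, N m; "ee_pos": TCP position; "orientation": TCP orientation; "ft_force": force on the tool from outside, world axes, zero at the start; "moment": the same for the moment, N m; "width": finger opening in mm.
Only numpy, scipy, OpenCV 4.12 (cv2) and the standard library are available. Lean on these libraries where they do the work, as an engineer would, in place of code of your own. Each camera call takes 0.05 s, during which the arm holds its last target.

### The job

Load every shell on the bench into the rack, one to a tube, filling from tube 1 (the end with the carrying handle) without leaving a gap, and close each loaded tube before you load the next: set a cap over it with the grip bar in line with the collar's slots, press it down and turn it a quarter turn clockwise to its stop so that it is locked. Leave an empty tube open and any spare cap off it, and do not disturb the tape, the carton or the hammer.

Things in the scene. Friction and masses are not known exactly. Their poses are not given: they have to be found in the camera images.
- tube1: Tube 1, next to the rack's carrying handle; tubes 2, 3, 4 follow along the row at 105 mm towards the robot's right. Fixed upright mustard plastic tube, outside 53 mm, rim 94 mm above its foot, bore 46 mm wide and 64 mm deep. Origin: on the axis at the foot, 6 mm above the table. Its x axis runs through the two slots of its bayonet collar; each tube is turned its own way
- tube2: Tube 2, made like tube 1. Steel bayonet collar: two flange tabs, 110 degrees of arc each, 67 mm across, 6 to 10 mm below the rim, centred on the tube's +y and -y sides; between them two slots, 70 degrees each, centred on its +x and -x sides. The rack's frame stays below 75 mm above the table
- tube3: Tube 3, made like tube 1. A stop under each tab ends a cap's clockwise turn (seen from above) at about 95 degrees from the slots; the other way it is stopped after about 40 degrees, not locked
- tube4: Tube 4, made like tube 1. On each rim a black rubber sealing ring stands 6 mm proud; it is sprung, yields 5 mm downwards and pushes back with about 2 N at first touch and 8 N when fully down
- cap1_mid (a point): Bayonet cap, loose, grey plastic, 110 g, starts skirt down on the bench: round, 78 mm across, 22.5 mm high, with a straight grip bar across its top, 64 mm long, 12 mm wide, from 22.5 to 49 mm above the skirt's edge. Point: on its axis half-way up, 24.5 mm above the skirt's edge; x runs along the bar, z up
- cap2_mid (a point): Cap like cap1, point and axes the same. Skirt inside 73 mm; flat underside 18.5 mm above the skirt's edge. Two inner lugs at the skirt's edge beneath the ends of the bar (+x and -x), 5 mm thick, 34 degrees of arc, reaching in to a 59 mm diameter. The same either way round
- cap3_mid (a point): Cap like cap1, point and axes the same. It goes over a tube with the bar in line with the slots (within about 15 degrees) and meets the sealing ring with its point 12 mm above the rim. Pressed 2.5 to 5 mm further, the lugs pass beneath the tabs and it can be turned clockwise to the stop with about 0.3 N m
- cap4_mid (a point): Cap like cap1, point and axes the same. Turned and let go, it springs up against the tabs and rests locked with its point 9.5 mm above the rim
- shell1_mid (a point): Paper-wrapped cylindrical shell, brown with pale bands, upright on the bench, 40 mm in diameter, 64 mm long, 90 g. Point: its centre, half-way up; z along its axis. Let go in the mouth of a tube it slides down to the bottom, its top flush with the rim. May be absent
- shell2_mid (a point): Shell like shell1, point at its centre. May be absent
- shell3_mid (a point): Shell like shell1, point at its centre. May be absent
- shell4_mid (a point): Shell like shell1, point at its centre. May be absent
- tube1_seat (a point): Point on the axis of tube 1, 62 mm above its foot: where the centre of a fully seated shell lies
- tube2_seat (a point): Point on the axis of tube 2, 62 mm above its foot: where the centre of a fully seated shell lies
- tube3_seat (a point): Point on the axis of tube 3, 62 mm above its foot: where the centre of a fully seated shell lies
- tube4_seat (a point): Point on the axis of tube 4, 62 mm above its foot: where the centre of a fully seated shell lies
- tube1_capped (a point): Point on the axis of tube 1, 9.5 mm above its rim (103.5 mm above its foot): where the centre point of a locked cap lies
- tube2_capped (a point): Point on the axis of tube 2, 9.5 mm above its rim (103.5 mm above its foot): where the centre point of a locked cap lies
- tube3_capped (a point): Point on the axis of tube 3, 9.5 mm above its rim (103.5 mm above its foot): where the centre point of a locked cap lies
- tube4_capped (a point): Point on the axis of tube 4, 9.5 mm above its rim (103.5 mm above its foot): where the centre point of a locked cap lies
- tape: Bystander: roll of grey tape lying flat, 104 mm across, 48 mm high, behind the rack; origin at the centre of its underside
- carton: Bystander: small brown carton 75 x 130 x 55 mm behind the rack; origin at the centre of its underside
- mallet: Bystander: hammer lying on the bench at the robot's far right, about 0.25 m long
There are look-alikes about, which are no part of the job. What is shaped like the part that bears shell1_mid but blue or green is not meant.

How it is judged (in metres and radians):
On the way, in this order (a step that is already met when the one before it is completed fails the run):
1. tube 1 holds a shell and a cap is locked on it, while no later tube holds a shell (distance between any of shell1_mid, shell2_mid, shell3_mid, shell4_mid and tube1_seat below 0.01 m and ((distance between cap1_mid and tube1_capped below 0.006 m and angle between the x axis of cap1_mid and the x axis of tube1, either way round above 1.2 rad and angle between cap1_mid's own z axis and vertical below 0.1 rad) or (distance between cap2_mid and tube1_capped below 0.006 m and angle between the x axis of cap2_mid and the x axis of tube1, either way round above 1.2 rad and angle between cap2_mid's own z axis and vertical below 0.1 rad) or (distance between cap3_mid and tube1_capped below 0.006 m and angle between the x axis of cap3_mid and the x axis of tube1, either way round above 1.2 rad and angle between cap3_mid's own z axis and vertical below 0.1 rad) or (distance between cap4_mid and tube1_capped below 0.006 m and angle between the x axis of cap4_mid and the x axis of tube1, either way round above 1.2 rad and angle between cap4_mid's own z axis and vertical below 0.1 rad)) and distance between each of shell1_mid, shell2_mid, shell3_mid, shell4_mid and tube2_seat above 0.045 m and distance between each of shell1_mid, shell2_mid, shell3_mid, shell4_mid and tube3_seat above 0.045 m and distance between each of shell1_mid, shell2_mid, shell3_mid, shell4_mid and tube4_seat above 0.045 m), for 0.2 s.
2. tube 2 holds a shell and a cap is locked on it, while no later tube holds a shell (distance between any of shell1_mid, shell2_mid, shell3_mid, shell4_mid and tube2_seat below 0.01 m and ((distance between cap1_mid and tube2_capped below 0.006 m and angle between the x axis of cap1_mid and the x axis of tube2, either way round above 1.2 rad and angle between cap1_mid's own z axis and vertical below 0.1 rad) or (distance between cap2_mid and tube2_capped below 0.006 m and angle between the x axis of cap2_mid and the x axis of tube2, either way round above 1.2 rad and angle between cap2_mid's own z axis and vertical below 0.1 rad) or (distance between cap3_mid and tube2_capped below 0.006 m and angle between the x axis of cap3_mid and the x axis of tube2, either way round above 1.2 rad and angle between cap3_mid's own z axis and vertical below 0.1 rad) or (distance between cap4_mid and tube2_capped below 0.006 m and angle between the x axis of cap4_mid and the x axis of tube2, either way round above 1.2 rad and angle between cap4_mid's own z axis and vertical below 0.1 rad)) and distance between each of shell1_mid, shell2_mid, shell3_mid, shell4_mid and tube3_seat above 0.045 m and distance between each of shell1_mid, shell2_mid, shell3_mid, shell4_mid and tube4_seat above 0.045 m), for 0.2 s.
3. tube 3 holds a shell and a cap is locked on it, while no later tube holds a shell (distance between any of shell1_mid, shell2_mid, shell3_mid, shell4_mid and tube3_seat below 0.01 m and ((distance between cap1_mid and tube3_capped below 0.006 m and angle between the x axis of cap1_mid and the x axis of tube3, either way round above 1.2 rad and angle between cap1_mid's own z axis and vertical below 0.1 rad) or (distance between cap2_mid and tube3_capped below 0.006 m and angle between the x axis of cap2_mid and the x axis of tube3, either way round above 1.2 rad and angle between cap2_mid's own z axis and vertical below 0.1 rad) or (distance between cap3_mid and tube3_capped below 0.006 m and angle between the x axis of cap3_mid and the x axis of tube3, either way round above 1.2 rad and angle between cap3_mid's own z axis and vertical below 0.1 rad) or (distance between cap4_mid and tube3_capped below 0.006 m and angle between the x axis of cap4_mid and the x axis of tube3, either way round above 1.2 rad and angle between cap4_mid's own z axis and vertical below 0.1 rad)) and distance between each of shell1_mid, shell2_mid, shell3_mid, shell4_mid and tube4_seat above 0.045 m), for 0.2 s.
At the end, for the whole second after the job is handed in: Every shell seated (within 10 mm of its place), one to a tube from tube 1 without a gap; each loaded tube has a cap locked on (within 6 mm of its locked place, level within 0.1 rad, bar over 1.2 rad from the slots); no cap within 60 mm of an empty tube; all at rest (distance between any of shell1_mid, shell2_mid, shell3_mid, shell4_mid and tube1_seat below 0.01 m and distance between any of shell1_mid, shell2_mid, shell3_mid, shell4_mid and tube2_seat below 0.01 m and distance between any of shell1_mid, shell2_mid, shell3_mid, shell4_mid and tube3_seat below 0.01 m and ((distance between cap1_mid and tube1_capped below 0.006 m and angle between the x axis of cap1_mid and the x axis of tube1, either way round above 1.2 rad and angle between cap1_mid's own z axis and vertical below 0.1 rad) or (distance between cap2_mid and tube1_capped below 0.006 m and angle between the x axis of cap2_mid and the x axis of tube1, either way round above 1.2 rad and angle between cap2_mid's own z axis and vertical below 0.1 rad) or (distance between cap3_mid and tube1_capped below 0.006 m and angle between the x axis of cap3_mid and the x axis of tube1, either way round above 1.2 rad and angle between cap3_mid's own z axis and vertical below 0.1 rad) or (distance between cap4_mid and tube1_capped below 0.006 m and angle between the x axis of cap4_mid and the x axis of tube1, either way round above 1.2 rad and angle between cap4_mid's own z axis and vertical below 0.1 rad)) and ((distance between cap1_mid and tube2_capped below 0.006 m and angle between the x axis of cap1_mid and the x axis of tube2, either way round above 1.2 rad and angle between cap1_mid's own z axis and vertical below 0.1 rad) or (distance between cap2_mid and tube2_capped below 0.006 m and angle between the x axis of cap2_mid and the x axis of tube2, either way round above 1.2 rad and angle between cap2_mid's own z axis and vertical below 0.1 rad) or (distance between cap3_mid and tube2_capped below 0.006 m and angle between the x axis of cap3_mid and the x axis of tube2, either way round above 1.2 rad and angle between cap3_mid's own z axis and vertical below 0.1 rad) or (distance between cap4_mid and tube2_capped below 0.006 m and angle between the x axis of cap4_mid and the x axis of tube2, either way round above 1.2 rad and angle between cap4_mid's own z axis and vertical below 0.1 rad)) and ((distance between cap1_mid and tube3_capped below 0.006 m and angle between the x axis of cap1_mid and the x axis of tube3, either way round above 1.2 rad and angle between cap1_mid's own z axis and vertical below 0.1 rad) or (distance between cap2_mid and tube3_capped below 0.006 m and angle between the x axis of cap2_mid and the x axis of tube3, either way round above 1.2 rad and angle between cap2_mid's own z axis and vertical below 0.1 rad) or (distance between cap3_mid and tube3_capped below 0.006 m and angle between the x axis of cap3_mid and the x axis of tube3, either way round above 1.2 rad and angle between cap3_mid's own z axis and vertical below 0.1 rad) or (distance between cap4_mid and tube3_capped below 0.006 m and angle between the x axis of cap4_mid and the x axis of tube3, either way round above 1.2 rad and angle between cap4_mid's own z axis and vertical below 0.1 rad)) and (distance between shell1_mid and tube1_seat below 0.01 m or distance between shell1_mid and tube2_seat below 0.01 m or distance between shell1_mid and tube3_seat below 0.01 m or distance between shell1_mid and tube4_seat below 0.01 m) and (distance between shell2_mid and tube1_seat below 0.01 m or distance between shell2_mid and tube2_seat below 0.01 m or distance between shell2_mid and tube3_seat below 0.01 m or distance between shell2_mid and tube4_seat below 0.01 m) and (distance between shell3_mid and tube1_seat below 0.01 m or distance between shell3_mid and tube2_seat below 0.01 m or distance between shell3_mid and tube3_seat below 0.01 m or distance between shell3_mid and tube4_seat below 0.01 m) and (distance between shell4_mid and tube1_seat below 0.01 m or distance between shell4_mid and tube2_seat below 0.01 m or distance between shell4_mid and tube3_seat below 0.01 m or distance between shell4_mid and tube4_seat below 0.01 m) and ((distance between any of shell1_mid, shell2_mid, shell3_mid, shell4_mid and tube4_seat below 0.01 m and ((distance between cap1_mid and tube4_capped below 0.006 m and angle between the x axis of cap1_mid and the x axis of tube4, either way round above 1.2 rad and angle between cap1_mid's own z axis and vertical below 0.1 rad) or (distance between cap2_mid and tube4_capped below 0.006 m and angle between the x axis of cap2_mid and the x axis of tube4, either way round above 1.2 rad and angle between cap2_mid's own z axis and vertical below 0.1 rad) or (distance between cap3_mid and tube4_capped below 0.006 m and angle between the x axis of cap3_mid and the x axis of tube4, either way round above 1.2 rad and angle between cap3_mid's own z axis and vertical below 0.1 rad) or (distance between cap4_mid and tube4_capped below 0.006 m and angle between the x axis of cap4_mid and the x axis of tube4, either way round above 1.2 rad and angle between cap4_mid's own z axis and vertical below 0.1 rad))) or (distance between each of shell1_mid, shell2_mid, shell3_mid, shell4_mid and tube4_seat above 0.045 m and distance between each of cap1_mid, cap2_mid, cap3_mid, cap4_mid and tube4_capped above 0.06 m)) and linear speed of each of shell1, shell2, shell3, shell4, cap1, cap2, cap3, cap4 below 0.02 m/s); the robot touches nothing.
It fails at once if the tape, the carton or the hammer is moved more than 30 mm (distance of any of tape, carton, mallet from where it was at the start of the episode above 0.03 m).
Of shell1, shell2, shell3, shell4 only 3 to 4 are there at a start; the rules pass over those that are not, and their reading is None.
At some moment in a run one of cap1, cap2, cap3, cap4 may be knocked a few centimetres aside while the robot is not near it.
It also fails if it takes over 210 s, if anything falls off the work surface, if the arm or the gripper's body presses on something with over 40 N, if the wrist force passes 120 N, or if a joint passes its speed limit or range.

## Working session

There is one attempt and no reset: what is moved stays moved. The work goes in short steps, Python scripts to look and compute and a shell command to move; the robot and the scene stay as the last step left them, time stands still between calls to the robot, and variables do not carry over. Pictures are saved under pics/ and viewed, and the job is handed in when it is done.

```bash
ls; mkdir -p pics
python3 - <<'E'
from workcell import ctrl, viewer, recognise
import cv2
print(ctrl.get_obs())
for n in ["side","top","wrist"]:
    p=viewer.get_image(n); cv2.imwrite(f"pics/{n}0.png",p["image"][:,:,::-1])
    print(n,{k:v for k,v in p.items() if k not in("image","range_z")})
E
```

```text
pics
{'t': 0.0, 'qpos': array([ 1.09400565e+00,  4.23842173e-01,  1.63067923e+00,  1.03181249e-05,
        1.08862694e+00, -1.90339105e-02]), 'qvel': array([ 0.00199876, -0.0016491 , -0.0001361 , -0.0017712 ,  0.00124157,
       -0.00066276]), 'joint_torque': array([ 1.49385978e-03, -5.44629157e+01, -2.73659635e+01,  6.45192456e-02,
        2.29153008e-02, -1.32943328e-04]), 'ee_pos': array([276.07766256, 560.40889673, 403.90489117]), 'orientation': array([-7.12699694e-01, -3.05928160e+00,  2.36514359e-03]), 'ft_force': array([-1.19622922,  0.5933297 , -0.36494429]), 'moment': array([ 0.06193207, -0.09326535, -0.03041915]), 'width': 88.10290978965438}
side {'vfov': 45.53810577360619, 'cx': 326.9043143204708, 'cy': 200.34744360103113, 'extrinsics': array([[ 9.36016215e-01, -3.51657076e-01, -1.45239984e-02,
        -5.49415608e+02],
       [ 2.44793626e-01,  6.20814848e-01,  7.44758353e-01,
        -1.38659097e+02],
       [-2.52882831e-01, -7.00661277e-01,  6.67176175e-01,
        -1.21243614e+03],
       [ 0.00000000e+00,  0.00000000e+00,  0.00000000e+00,
         1.00000000e+00]]), 
[... 212 characters left out ...]
e-01, -1.13611508e-02,  1.61186382e-01,
        -5.64865974e+02],
       [-1.61189798e-01,  6.20438103e-04,  9.86923231e-01,
        -1.34156796e+03],
       [ 0.00000000e+00,  0.00000000e+00,  0.00000000e+00,
         1.00000000e+00]]), 'shot': 2}
wrist {'vfov': 70.93946004921729, 'cx': 318.98303605815806, 'cy': 194.4500809400065, 'T_tool_cam': array([[ 1.83693715e-04,  9.53922443e-01,  3.00053226e-01,
         8.34475612e+01],
       [ 9.99999963e-01, -1.15094193e-04, -2.46298881e-04,
        -9.72704468e-01],
       [-2.00415646e-04,  3.00053260e-01, -9.53922429e-01,
         2.07048162e+01],
       [ 0.00000000e+00,  0.00000000e+00,  0.00000000e+00,
         1.00000000e+00]]), 'shot': 3}
```

View pics/top0.png

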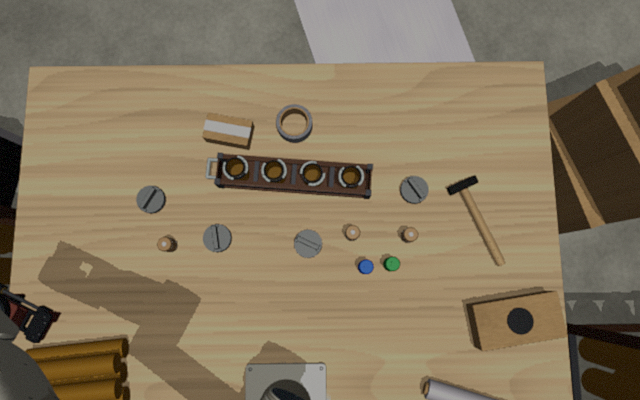

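View pics/side0.png

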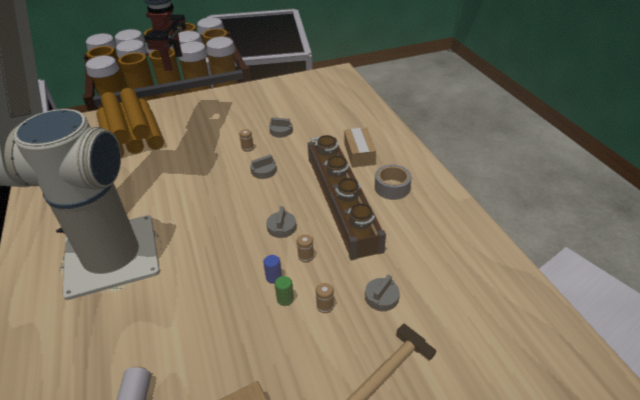

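View pics/wrist0.png

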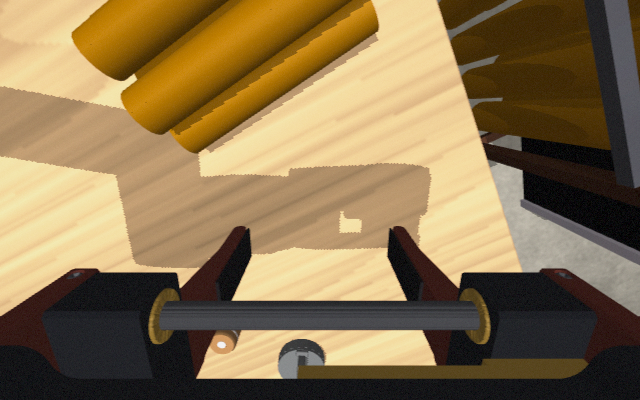

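```bash
cat > h.py <<'E'
import numpy as np, cv2
from scipy.spatial.transform import Rotation as R
from workcell import ctrl, viewer, recognise
def K(p):
    f=200/np.tan(np.radians(p["vfov"]/2)); return f,p["cx"],p["cy"]
def T_tool(o):
    T=np.eye(4);T[:3,:3]=R.from_rotvec(o["orientation"]).as_matrix();T[:3,3]=o["ee_pos"];return T
def shot(name):
    o=ctrl.get_obs(); p=viewer.get_image(name)
    if name=="wrist": p["c2w"]=T_tool(o)@p["T_tool_cam"]
    else: p["c2w"]=np.linalg.inv(p["extrinsics"])
    return p
def rays(p,u,v):
    f,cx,cy=K(p); u=np.asarray(u,float);v=np.asarray(v,float)
    d=np.stack([(u-cx)/f,-(v-cy)/f,-np.ones_like(u)],-1)
    return d@p["c2w"][:3,:3].T, p["c2w"][:3,3]
def at_z(p,u,v,z):
    d,o=rays(p,u,v); s=(z-o[2])/d[...,2]; return o+d*s[...,None]
def cloud(p):
    v,u=np.mgrid[0:400,0:640]; d,o=rays(p,u,v); W=o+d*p["range_z"][...,None]
    W[p["range_z"]==0]=np.nan; return W
def proj(p,P):
    f,cx,cy=K(p); q=(np.asarray(P)-p["c2w"][:3,3])@p["c2w"][:3,:3]
    return np.stack([cx+f*q[...,0]/-q[...,2], cy-f*q[...,1]/-q[...,2]],-1)
def save(p,n,box=None,s=1):
    im=p["image"][:,:,::-1]
    if box: im=im[box[1]:box[3],box[0]:box[2]]
    if s!=1: im=cv2.resize(im,None,fx=s,fy=s,interpolation=cv2.INTER_NEAREST)
    cv2.imwrite(f"pics/{n}.png",im)
def where():
    o=ctrl.get_obs(); Rm=R.from_rotvec(o["orientation"]).as_matrix()
    yaw=np.degrees(np.arctan2(Rm[1,1],Rm[0,1])) # jaw axis direction (tool y)
    print("t %.2f tcp %s jawyaw %.1f tilt %.2f q6 %.3f w %.1f F %s"%(o["t"],np.round(o["ee_pos"],1),yaw,np.degrees(np.arccos(-Rm[2,2])),o["qpos"][5],o["width"],np.round(o["ft_force"],1)))
    return o
def plan(x,y,z,yaw=None):
    """total tool-frame shift to get TCP to x,y,z(tcp) and rz to get jaw axis to yaw mod 180"""
    o=where(); Rm=R.from_rotvec(o["orientation"]).as_matrix()
    d=Rm.T@(np.array([x,y,z])-o["ee_pos"]); print("shift tool mm",np.round(d,1),"rows>=%.1f"%(np.linalg.norm(d)/62.5))
    if yaw is not None:
        cur=np.degrees(np.arctan2(Rm[1,1],Rm[0,1])); dy=(yaw-cur+90)%180-90
        print("world dyaw %.1f (or %.1f) -> rz = %.1f (or %.1f)"%(dy,dy-np.sign(dy)*180,-dy,-dy+np.sign(dy)*180), "q6 now",o["qpos"][5])
E
python3 - <<'E'
from h import *
p=shot("top"); W=cloud(p); Z=W[...,2]
for nm,lo,hi in [("shelltop",58,70),("captop",16,30),("bar",42,54)]:
    m=((Z>lo)&(Z<hi)).astype(np.uint8)
    n,l,st,c=cv2.connectedComponentsWithStats(m)
    for i in range(1,n):
        if st[i,4]>15 and 100<st[i,0]<460: 
            w=W[l==i]; print(nm,st[i,4],np.round(c[i]),np.round(np.median(w,0),1), np.round((w.min(0)+w.max(0))/2,1),np.round(np.ptp(w,0)))
for nm in ["shell1_mid","cap1_mid","tube1","tape","carton","mallet"]:
    r=recognise(p,nm); print(nm,[(round(a["p"],2),np.round(np.array(a["xy"])*[640,400])) for a in r])
save(p,"tubes",(200,145,385,205),4)
E
```

```text
shelltop 1854 [289. 174.] [614.9 -22.7  64.8] [622.3 -15.6  64. ] [127. 464.  12.]
shelltop 24 [232. 164.] [653.7 145.2  63.4] [645.5 138.8  63.9] [30. 27. 12.]
shelltop 156 [353. 231.] [ 460.3 -188.1   63.1] [ 459.6 -187.1   64. ] [36. 36. 12.]
shelltop 162 [411. 234.] [ 451.2 -344.6   62.9] [ 452.2 -345.8   63.4] [36. 39. 11.]
shelltop 160 [164. 243.] [434.  322.8  62.7] [434.2 322.3  63.9] [38. 38. 12.]
shelltop 165 [393. 263.] [ 373.2 -293.8   63.6] [ 373.4 -293.8   64.1] [37. 38. 12.]
shelltop 161 [366. 266.] [ 366.3 -221.5   63.3] [ 366.3 -221.6   63.8] [37. 38. 11.]
shelltop 35 [119. 361.] [128.6 428.1  63.8] [129.9 428.3  63.8] [46.  7. 11.]
shelltop 33 [120. 387.] [ 64.1 421.9  64.7] [ 64.7 421.8  64. ] [44.  6. 12.]
captop 39 [292. 113.] [812.9 -20.7  24.9] [803.8 -25.2  23.4] [30. 67. 13.]
captop 29 [293. 139.] [730.1 -23.2  23. ] [734.7 -24.6  22.8] [17. 67. 14.]
captop 20 [233. 145.] [716.9 150.8  23.9] [717.6 149.7  23.8] [12. 47. 12.]
captop 25 [222. 167.] [653.7 181.5  21.5] [649.2 176.7  22.7] [54. 16. 13.]
captop 450 [414. 189.] [ 581.5 -365.2   22.5] [ 583.2 -368.2
[... 1739 characters left out ...]
 [10. 41.  6.]
bar 18 [298. 385.] [ 60.4 -38.1  50.1] [ 57.  -35.6  47.4] [24. 39. 10.]
bar 526 [449. 393.] [  34.2 -424.1   48.6] [  40.9 -452.3   48. ] [ 44. 162.  12.]
bar 22 [123. 395.] [ 39.8 420.5  47.2] [ 41.  421.2  48.4] [23.  8. 11.]
shell1_mid [(0.61, array([352., 232.])), (0.55, array([367., 265.]))]
cap1_mid [(0.91, array([415., 187.]))]
tube1 [(0.89, array([350., 174.])), (0.68, array([310., 174.])), (0.66, array([237., 168.])), (0.56, array([278., 171.]))]
tape [(0.88, array([291., 117.])), (0.32, array([313., 175.]))]
carton [(0.71, array([229., 131.])), (0.61, array([352., 174.])), (0.25, array([273., 171.]))]
mallet [(0.86, array([475., 213.])), (0.67, array([291., 114.]))]
```

View pics/tubes.png

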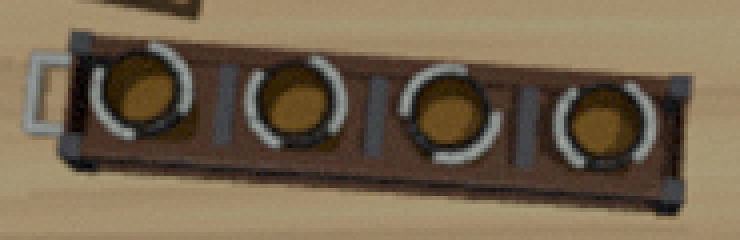

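Run:
```python
from h import *
from scipy.optimize import least_squares
def circ(P,r=None):
    c0=np.append(P.mean(0),np.ptp(P,axis=0).mean()/2)
    f=lambda c: np.hypot(P[:,0]-c[0],P[:,1]-c[1])-(c[2])
    return least_squares(f,c0,loss="soft_l1").x
p=shot("top"); W=cloud(p); Z=W[...,2]; im=p["image"].astype(int)
for k,(u,v) in enumerate([(236,168),(274,171),(312,174),(351,177)]):
    uu,vv=np.meshgrid(np.arange(u-17,u+18),np.arange(v-17,v+18)); uu=uu.ravel();vv=vv.ravel()
    w=W[vv,uu]; c=im[vv,uu]
    ring=(w[:,2]>101)&(w[:,2]<112); P=w[ring]
    print("ring",ring.sum(),np.round(circ(P[:,:2]),1),np.round((P.min(0)+P.max(0))/2,1),np.median(P[:,2]))
    st=(c.min(1)>115)&(c.max(1)-c.min(1)<45)
    A=at_z(p,uu[st],vv[st],94.); cc=circ(A[:,:2]); a=A[:,:2]-cc[:2]
    th=np.arctan2(a[:,1],a[:,0]); tab=np.angle(np.exp(2j*th).sum())/2
    print(" steel",st.sum(),np.round(cc,1),"tab dir %.1f slot dir(x axis) %.1f"%(np.degrees(tab),(np.degrees(tab)+180)%180-90))
```

```text
ring 86 [635.6 128.4  24.8] [634.7 129.  106.5] 105.02986313429142
 steel 83 [635.  129.7  31.3] tab dir -63.5 slot dir(x axis) 26.5
ring 83 [626.5  24.2  24.7] [626.2  24.2 106.5] 105.22015510474375
 steel 77 [626.3  25.2  31.1] tab dir -75.2 slot dir(x axis) 14.8
ring 82 [617.4 -80.1  24.7] [617.6 -80.5 106.5] 106.3164700117618
 steel 83 [617.1 -79.4  31.4] tab dir 35.6 slot dir(x axis) -54.4
ring 89 [ 608.5 -184.4   24.6] [ 608.5 -183.7  106.2] 105.52405310460381
 steel 84 [ 608.  -183.9   31.3] tab dir -84.7 slot dir(x axis) 5.3
```

Run:
```python
from h import *
plan(434,322,404)
```

```text
t 0.55 tcp [276.2 560.6 404.7] jawyaw 63.8 tilt 0.00 q6 -0.019 w 87.8 F [ 0.7 -0.3 -0.1]
shift tool mm [-247.  -144.3    0.7] rows>=4.6
```

```bash
python3 -m handwheel '[{"tx":-0.05,"ty":-0.029},{"tx":-0.05,"ty":-0.029},{"tx":-0.05,"ty":-0.029},{"tx":-0.05,"ty":-0.029},{"tx":-0.047,"ty":-0.028},{}]'
python3 - <<'E'
from h import *
where(); p=shot("wrist"); save(p,"w1")
for nm in ["shell1_mid","cap1_mid"]:
    for a in recognise(p,nm): print(nm,a["p"],np.array(a["xy"])*[640,400])
print(proj(p,[[434,322,64],[452,190,22],[434,322,50]]))
E
```

```text
t 0.55 tcp [276.2 560.6 404.7] jawyaw 63.8 tilt 0.00 q6 -0.019 w 87.8 F [ 0.7 -0.3 -0.1]
[[219.38525456 346.61988989]
 [166.25913228 361.42368685]
 [222.56779269 338.93164854]]$[0]: bad value
```

View pics/w1.png

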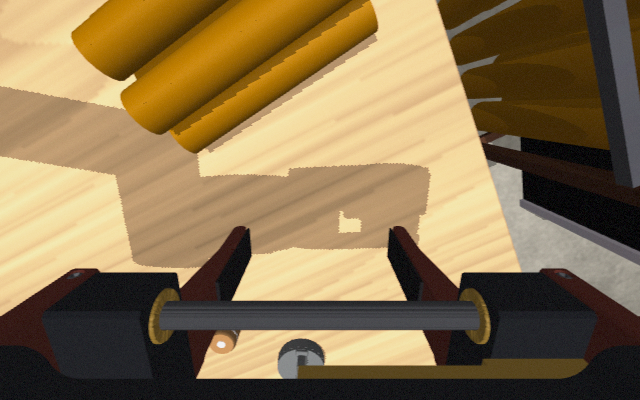

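```bash
python3 -m handwheel '[{"gripper":0,"tx":-0.05,"ty":-0.029,"tz":0,"rx":0,"ry":0,"rz":0},{"gripper":0,"tx":-0.05,"ty":-0.029,"tz":0,"rx":0,"ry":0,"rz":0},{"gripper":0,"tx":-0.05,"ty":-0.029,"tz":0,"rx":0,"ry":0,"rz":0},{"gripper":0,"tx":-0.05,"ty":-0.029,"tz":0,"rx":0,"ry":0,"rz":0},{"gripper":0,"tx":-0.047,"ty":-0.028,"tz":0,"rx":0,"ry":0,"rz":0},{"gripper":0,"tx":0,"ty":0,"tz":0,"rx":0,"ry":0,"rz":0}]'
cat > look.py <<'E'
import sys
from h import *
where(); p=shot("wrist"); save(p,sys.argv[1])
for nm in ["shell1_mid","cap1_mid"]:
    for a in recognise(p,nm): print(nm,round(a["p"],2),np.round(np.array(a["xy"])*[640,400]))
W=cloud(p);Z=W[...,2]
for nm,lo,hi in [("shelltop",60,70),("captop",18,26),("bar",44,54)]:
    m=((Z>lo)&(Z<hi)).astype(np.uint8); n,l,st,c=cv2.connectedComponentsWithStats(m)
    for i in range(1,n):
        if st[i,4]>150:
            w=W[l==i]; r=cv2.minAreaRect(w[:,:2].astype(np.float32))
            e=cv2.boxPoints(r); d1=e[1]-e[0];d2=e[2]-e[1]; d=d1 if np.hypot(*d1)>np.hypot(*d2) else d2
            print(nm,st[i,4],np.round(c[i]),"ctr",np.round(r[0],1),"size",np.round(r[1],1),"longdir %.1f"%(np.degrees(np.arctan2(d[1],d[0]))%180),"z %.1f"%np.median(w[:,2]))
E
python3 look.py w2
```

```text
t: 1.45
ee_pos: [435.7, 319.8, 404.8]
orientation: [0.72, 3.058, -0.0]
ft_force: [-0.4, -0.6, 0.5]
width: 87.8
t 1.45 tcp [435.7 319.8 404.8] jawyaw 63.5 tilt 0.02 q6 -0.497 w 87.8 F [-0.4 -0.6  0.5]
shelltop 820 [322. 174.] ctr [430.9 325. ] size [38.2 38.7] longdir 99.6 z 63.1
shelltop 1599 [264. 347.] ctr [630.1 134. ] size [175.3  81.9] longdir 67.6 z 64.6
captop 1342 [245. 215.] ctr [444.4 194.5] size [78.  68.5] longdir 61.6 z 21.7
captop 1281 [398. 226.] ctr [557.  384.2] size [77.6 69.6] longdir 74.4 z 21.7
captop 445 [ 87. 264.] ctr [406.4 -52.5] size [71.2 25.2] longdir 66.8 z 21.6
captop 161 [333. 356.] ctr [724.3 201.2] size [66.   4.2] longdir 76.4 z 22.1
bar 216 [229. 218.] ctr [433.3 190.2] size [31.9 12.9] longdir 8.9 z 47.9
```

View pics/w2.png

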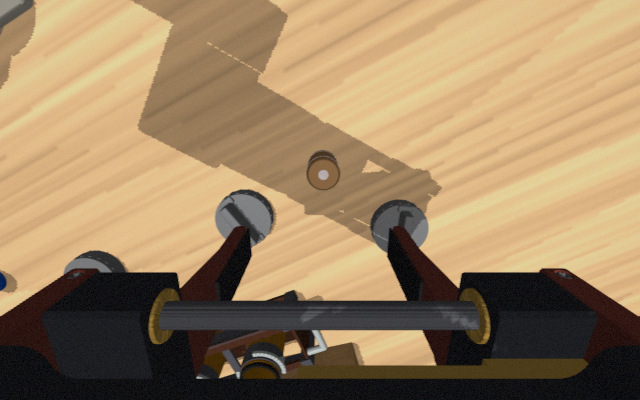

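```bash
python3 -m handwheel '[{"gripper":0,"tx":0,"ty":0,"tz":0.05,"rx":0,"ry":0,"rz":0},{"gripper":0,"tx":0,"ty":0,"tz":0.05,"rx":0,"ry":0,"rz":0},{"gripper":0,"tx":0,"ty":0,"tz":0,"rx":0,"ry":0,"rz":0}]';python3 look.py w3
```

```text
t: 1.98
ee_pos: [432.2, 322.7, 301.7]
orientation: [-0.708, -3.055, 0.009]
ft_force: [-0.6, -0.7, 0.6]
width: 87.8
t 1.98 tcp [432.2 322.7 301.7] jawyaw 63.9 tilt 0.43 q6 -0.496 w 87.8 F [-0.6 -0.7  0.6]
shelltop 1575 [324. 209.] ctr [430.8 325.2] size [38.5 38.4] longdir 64.3 z 63.1
captop 536 [212. 238.] ctr [419.  200.5] size [34.7 28.9] longdir 36.5 z 21.7
captop 616 [448. 262.] ctr [552.7 409.4] size [70.9 22.5] longdir 18.3 z 21.8
captop 222 [186. 264.] ctr [433.2 164.3] size [14.4 41.8] longdir 153.7 z 21.7
captop 244 [249. 271.] ctr [470.  219.2] size [10.3 41.5] longdir 132.4 z 21.7
captop 256 [396. 286.] ctr [557.4 349.4] size [ 9.8 43.1] longdir 179.2 z 21.8
bar 273 [193. 260.] ctr [427.6 189. ] size [20.5 13.1] longdir 6.3 z 47.9
```

View pics/w3.png

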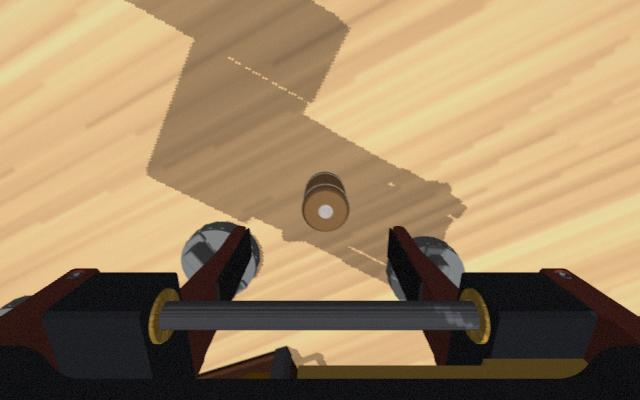

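```bash
python3 -c "
from h import *
plan(431,325,213)"
```

```text
t 2.12 tcp [434.4 323.5 306.3] jawyaw 63.8 tilt 0.13 q6 -0.496 w 87.4 F [0.1 0.  0.7]
shift tool mm [ 3.8 -0.4 93.3] rows>=1.5
```

```bash
python3 -m handwheel '[{"gripper":0,"tx":0,"ty":0,"tz":0,"rx":0,"ry":0,"rz":0},{"gripper":0,"tx":0,"ty":0,"tz":0,"rx":0,"ry":0,"rz":0}]';python3 -c "
from h import *
plan(431,325,213)
for i in range(4): shot('side'); where()
"
```

```text
t: 2.38
ee_pos: [434.4, 322.6, 306.2]
orientation: [0.712, 3.058, 0.003]
ft_force: [-0.2, 0.7, 0.2]
width: 87.9
t 2.38 tcp [434.4 322.6 306.2] jawyaw 63.8 tilt 0.15 q6 -0.496 w 87.9 F [-0.2  0.7  0.2]
shift tool mm [ 4.2  0.4 93.1] rows>=1.5
t 2.42 tcp [434.4 322.5 305.8] jawyaw 63.8 tilt 0.12 q6 -0.496 w 87.3 F [ 0.4 -0.6 -0.2]
t 2.48 tcp [434.3 322.4 305.6] jawyaw 63.8 tilt 0.09 q6 -0.496 w 88.0 F [-0.1  0.2 -0.5]
t 2.52 tcp [434.3 322.3 305.3] jawyaw 63.8 tilt 0.06 q6 -0.496 w 88.0 F [-0.4 -0.  -0.2]
t 2.58 tcp [434.2 322.3 305.1] jawyaw 63.8 tilt 0.04 q6 -0.496 w 88.1 F [ 0.1 -0.  -0.4]
```

```bash
python3 look.py w3 | grep -v cap
```

```text
t 2.58 tcp [434.2 322.3 305.1] jawyaw 63.8 tilt 0.04 q6 -0.496 w 88.1 F [ 0.1 -0.  -0.4]
shelltop 1562 [321. 204.] ctr [430.8 325.4] size [38.2 38.3] longdir 153.7 z 63.1
bar 323 [193. 257.] ctr [429.3 189.6] size [23.7 12.7] longdir 12.3 z 47.9
```

```bash
python3 -m handwheel '[{"gripper":0,"tx":0.003,"ty":0.001,"tz":0.05,"rx":0,"ry":0,"rz":0},{"gripper":0,"tx":0,"ty":0,"tz":0.042,"rx":0,"ry":0,"rz":0},{"gripper":0,"tx":0,"ty":0,"tz":0,"rx":0,"ry":0,"rz":0},{"gripper":0,"tx":0,"ty":0,"tz":0,"rx":0,"ry":0,"rz":0},{"gripper":0,"tx":0,"ty":0,"tz":0,"rx":0,"ry":0,"rz":0}]'; python3 look.py w4
```

```text
t: 3.35
ee_pos: [432.6, 325.0, 214.4]
orientation: [0.712, 3.058, 0.004]
ft_force: [-0.0, -0.8, -0.1]
width: 88.1
t 3.35 tcp [432.6 325.  214.4] jawyaw 63.8 tilt 0.17 q6 -0.491 w 88.1 F [-0.  -0.8 -0.1]
shelltop 3574 [319. 263.] ctr [430.5 326. ] size [39.  37.7] longdir 43.7 z 63.1
shelltop 413 [230. 263.] ctr [409.9 284.9] size [ 9.3 23.7] longdir 178.7 z 65.3
shelltop 414 [407. 262.] ctr [449.5 365.9] size [ 9.3 23.4] longdir 128.0 z 65.4
captop 218 [319. 210.] ctr [418.3 330.7] size [37.  13.2] longdir 67.4 z 22.2
captop 237 [215. 342.] ctr [476.6 214.5] size [ 6.8 23.9] longdir 127.9 z 21.8
captop 604 [420. 348.] ctr [554.8 352. ] size [14.5 39.4] longdir 179.5 z 21.7
bar 420 [319. 228.] ctr [419.  331.6] size [38.1 13.9] longdir 62.8 z 50.4
bar 291 [239. 248.] ctr [410.  285.3] size [ 8.1 22.9] longdir 176.6 z 49.2
bar 297 [398. 248.] ctr [449.9 365.5] size [ 8.3 23.3] longdir 130.9 z 49.2
```

View pics/w4.png

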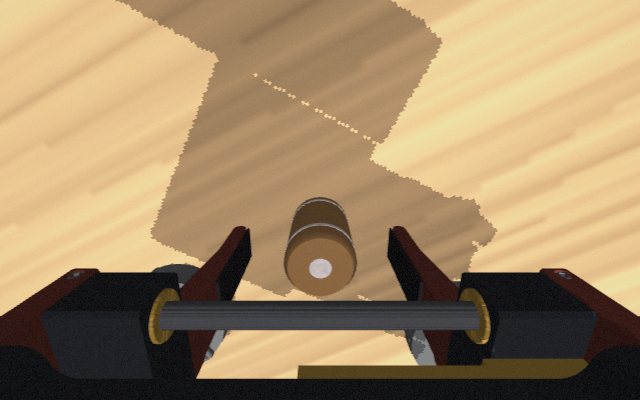

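```bash
python3 -m handwheel '[{"gripper":0.7,"tx":0,"ty":0,"tz":0,"rx":0,"ry":0,"rz":0},{"gripper":0.7,"tx":0,"ty":0,"tz":0,"rx":0,"ry":0,"rz":0},{"gripper":0.7,"tx":0,"ty":0,"tz":0,"rx":0,"ry":0,"rz":0},{"gripper":0.7,"tx":0,"ty":0,"tz":0,"rx":0,"ry":0,"rz":0},{"gripper":0.7,"tx":0,"ty":0,"tz":0,"rx":0,"ry":0,"rz":0}]'; python3 look.py w5 | head -3
```

```text
t: 4.12
ee_pos: [431.9, 324.5, 212.6]
orientation: [-0.713, -3.06, -0.0]
ft_force: [-0.9, 0.4, 0.8]
width: 41.3
t 4.12 tcp [431.9 324.5 212.6] jawyaw 63.8 tilt 0.00 q6 -0.491 w 41.3 F [-0.9  0.4  0.8]
shelltop 3945 [323. 266.] ctr [432.3 327.6] size [45.7 37.3] longdir 45.7 z 63.2
shelltop 313 [272. 261.] ctr [418.4 305.3] size [23.3  9.3] longdir 1.9 z 65.5
```

```bash
python3 -m handwheel '[{"gripper":0.7,"tx":0,"ty":0,"tz":-0.05,"rx":0,"ry":0,"rz":0},{"gripper":0.7,"tx":0,"ty":0,"tz":-0.05,"rx":0,"ry":0,"rz":0},{"gripper":0.7,"tx":0,"ty":0,"tz":-0.04,"rx":0,"ry":0,"rz":0},{"gripper":0.7,"tx":0,"ty":0,"tz":0,"rx":0,"ry":0,"rz":0}]';  python3 -c "
from h import *
plan(725,85,355)"
```

```text
t: 4.78
ee_pos: [432.6, 325.0, 355.6]
orientation: [0.712, 3.056, 0.007]
ft_force: [0.0, 0.4, -0.4]
width: 39.6
t 4.78 tcp [432.6 325.  355.6] jawyaw 63.8 tilt 0.35 q6 -0.491 w 39.6 F [ 0.   0.4 -0.4]
shift tool mm [-368.4  -86.1    1.3] rows>=6.1
```

```bash
python3 -m handwheel '[{"gripper":0.7,"tx":-0.055,"ty":-0.013,"tz":0,"rx":0,"ry":0,"rz":0},{"gripper":0.7,"tx":-0.055,"ty":-0.013,"tz":0,"rx":0,"ry":0,"rz":0},{"gripper":0.7,"tx":-0.055,"ty":-0.013,"tz":0,"rx":0,"ry":0,"rz":0},{"gripper":0.7,"tx":-0.055,"ty":-0.013,"tz":0,"rx":0,"ry":0,"rz":0},{"gripper":0.7,"tx":-0.055,"ty":-0.013,"tz":0,"rx":0,"ry":0,"rz":0},{"gripper":0.7,"tx":-0.055,"ty":-0.013,"tz":0,"rx":0,"ry":0,"rz":0},{"gripper":0.7,"tx":-0.038,"ty":-0.008,"tz":0,"rx":0,"ry":0,"rz":0},{"gripper":0.7,"tx":0,"ty":0,"tz":0,"rx":0,"ry":0,"rz":0}]'; python3 -m handwheel '[{"gripper":0.7,"tx":0,"ty":0,"tz":0,"rx":0,"ry":0,"rz":0},{"gripper":0.7,"tx":0,"ty":0,"tz":0,"rx":0,"ry":0,"rz":0},{"gripper":0.7,"tx":0,"ty":0,"tz":0,"rx":0,"ry":0,"rz":0}]'
cat > tubes.py <<'E'
import sys
from h import *
from scipy.optimize import least_squares
def circ(P):
    c0=np.append(P.mean(0),np.ptp(P,axis=0).mean()/2)
    f=lambda c: np.hypot(P[:,0]-c[0],P[:,1]-c[1])-(c[2])
    return least_squares(f,c0,loss="soft_l1").x
TOP=np.array([[635.5,128.6],[626.5,24.2],[617.4,-80.2],[608.5,-184.2]])
where(); p=shot("wrist"); save(p,sys.argv[1]); W=cloud(p); im=p["image"].astype(int)
v,u=np.mgrid[0:400,0:640]
for k,c in enumerate(TOP):
    near=np.hypot(W[...,0]-c[0],W[...,1]-c[1])<45
    m=near&(W[...,2]>102)&(W[...,2]<109)
    if m.sum()<200: continue
    P=W[m]; cc=circ(P[:,:2])
    st=near&(W[...,2]>86)&(W[...,2]<98)&(im.min(2)>110)&(im.max(2)-im.min(2)<45)
    A=W[st][:,:2]; c2=circ(A); a=A-cc[:2]; a=a[np.hypot(a[:,0],a[:,1])>27]
    tab=np.degrees(np.angle(np.exp(2j*np.arctan2(a[:,1],a[:,0])).sum())/2)
    print("tube",k+1,"px",m.sum(),"pix",np.round(proj(p,[*cc[:2],106])),"ring",np.round(cc,1),"z %.1f"%np.median(P[:,2]),"steel",np.round(c2,1),"slot %.1f"%((tab+180)%180-90))
m=(W[...,2]<p["c2w"][2,3]);
E
python3 tubes.py w6
```

```text
t: 5.78
ee_pos: [725.1, 82.5, 349.9]
orientation: [-0.717, -3.057, 0.002]
ft_force: [-0.3, 0.1, -0.5]
width: 39.5
t: 6.15
ee_pos: [723.3, 85.7, 352.7]
orientation: [-0.711, -3.06, 0.0]
ft_force: [-0.4, -0.0, -0.8]
width: 39.6
t 6.15 tcp [723.3  85.7 352.7] jawyaw 63.8 tilt 0.02 q6 -1.013 w 39.6 F [-0.4 -0.  -0.8]
tube 1 px 1128 pix [321.  83.] ring [634.  130.3  24.5] z 105.2 steel [633.8 130.6  31.2] slot 25.3
tube 2 px 1067 pix [198. 134.] ring [625.   26.5  24.5] z 105.0 steel [624.6  25.1  32. ] slot 20.6
tube 3 px 1100 pix [ 87. 181.] ring [616.  -77.8  24.6] z 104.8 steel [615.8 -79.   31.6] slot -66.7
tube 4 px 395 pix [-15. 223.] ring [ 606.9 -182.3   24.8] z 104.7 steel [ 606.8 -184.    32.2] slot 1.6
```

View pics/w6.png

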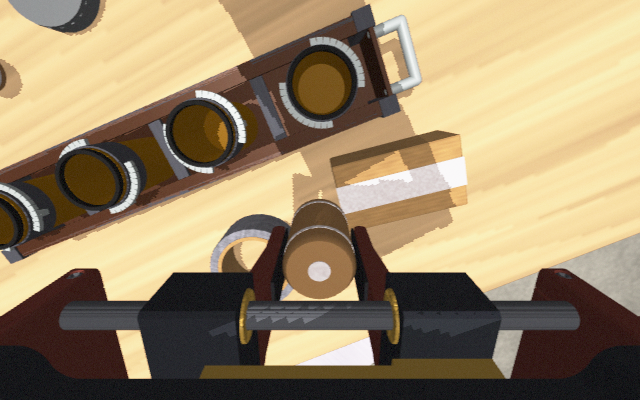

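```bash
python3 -c "
from h import *
plan(634.8,129.4,340)"
```

```text
t 6.20 tcp [723.5  85.6 352.9] jawyaw 63.8 tilt 0.00 q6 -1.013 w 39.5 F [ 0.2  0.6 -0.9]
shift tool mm [98.9  0.2 12.9] rows>=1.6
```

```bash
python3 -m handwheel '[{"gripper":0.7,"tx":0.05,"ty":0,"tz":0,"rx":0,"ry":0,"rz":0},{"gripper":0.7,"tx":0.049,"ty":0,"tz":0.013,"rx":0,"ry":0,"rz":0},{"gripper":0.7,"tx":0,"ty":0,"tz":0,"rx":0,"ry":0,"rz":0},{"gripper":0.7,"tx":0,"ty":0,"tz":0,"rx":0,"ry":0,"rz":0},{"gripper":0.7,"tx":0,"ty":0,"tz":0,"rx":0,"ry":0,"rz":0},{"gripper":0.7,"tx":0,"ty":0,"tz":0,"rx":0,"ry":0,"rz":0}]'; python3 tubes.py w7;  python3 -c "
from h import *
plan(634.8,129.4,340)
p=shot('side'); save(p,'s7',(270,90,470,230),4)
r=[[at for at in proj(p,[x,y,z])] for x,y,z in [(634.8,129.4,106)]]; print(r)"
```

```text
t: 6.95
ee_pos: [635.9, 128.1, 339.9]
orientation: [0.714, 3.059, 0.0]
ft_force: [-0.1, -0.3, -0.4]
width: 39.4
t 6.95 tcp [635.9 128.1 339.9] jawyaw 63.7 tilt 0.05 q6 -0.932 w 39.4 F [-0.1 -0.3 -0.4]
tube 1 px 559 pix [321. 210.] ring [633.3 130.5  24.6] z 105.0 steel [633.8 130.5  31.3] slot 15.5
tube 2 px 742 pix [207. 251.] ring [624.3  26.7  24.5] z 104.9 steel [625.2  25.1  32.3] slot 10.7
tube 3 px 395 pix [102. 290.] ring [615.5 -78.3  25.1] z 104.7 steel [616.  -78.6  31.5] slot -56.6
t 7.00 tcp [635.8 128.1 339.8] jawyaw 63.7 tilt 0.03 q6 -0.932 w 39.6 F [-0.   0.4 -0.8]
shift tool mm [ 1.5  0.7 -0.2] rows>=0.0
[[np.float64(326.12555072550475), np.float64(140.13483975109875)]]
```

View pics/s7.png

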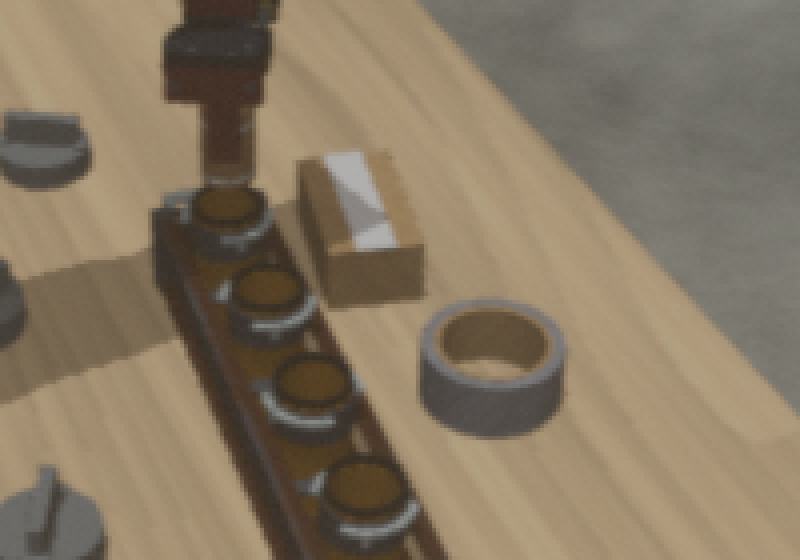

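View pics/w7.png

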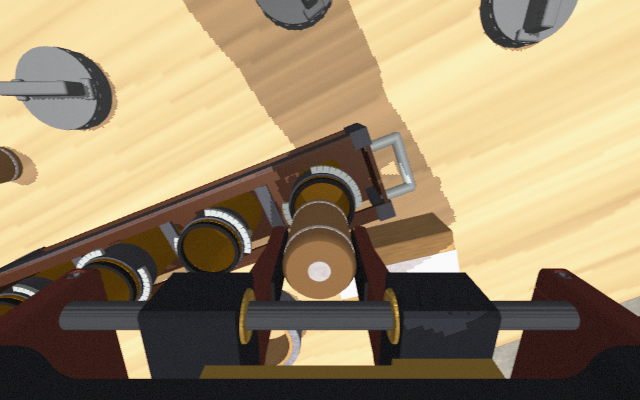

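```bash
python3 -m handwheel '[{"gripper":0.7,"tx":0.001,"ty":0.0007,"tz":0.01,"rx":0,"ry":0,"rz":0},{"gripper":0.7,"tx":0,"ty":0,"tz":0.008,"rx":0,"ry":0,"rz":0},{"gripper":0.7,"tx":0,"ty":0,"tz":0.006,"rx":0,"ry":0,"rz":0},{"gripper":0.7,"tx":0,"ty":0,"tz":0.006,"rx":0,"ry":0,"rz":0},{"gripper":0.7,"tx":0,"ty":0,"tz":0,"rx":0,"ry":0,"rz":0}]'; python3 -m handwheel '[{"gripper":0.7,"tx":0,"ty":0,"tz":0.005,"rx":0,"ry":0,"rz":0},{"gripper":0.7,"tx":0,"ty":0,"tz":0.005,"rx":0,"ry":0,"rz":0},{"gripper":0.7,"tx":0,"ty":0,"tz":0.005,"rx":0,"ry":0,"rz":0},{"gripper":0.7,"tx":0,"ty":0,"tz":0,"rx":0,"ry":0,"rz":0},{"gripper":0.7,"tx":0,"ty":0,"tz":0,"rx":0,"ry":0,"rz":0}]'
```

```text
t: 7.68
ee_pos: [634.4, 129.5, 309.0]
orientation: [-0.713, -3.059, 0.001]
ft_force: [0.2, 0.3, -0.4]
width: 39.7
t: 8.3
ee_pos: [634.6, 129.6, 294.7]
orientation: [0.713, 3.06, 0.0]
ft_force: [0.3, -0.4, -1.2]
width: 39.7
```

```bash
python3 -m handwheel '[{"gripper":0.35,"tx":0,"ty":0,"tz":0,"rx":0,"ry":0,"rz":0},{"gripper":0.35,"tx":0,"ty":0,"tz":0,"rx":0,"ry":0,"rz":0},{"gripper":0.35,"tx":0,"ty":0,"tz":0,"rx":0,"ry":0,"rz":0},{"gripper":0.35,"tx":0,"ty":0,"tz":-0.04,"rx":0,"ry":0,"rz":0},{"gripper":0,"tx":0,"ty":0,"tz":-0.05,"rx":0,"ry":0,"rz":0},{"gripper":0,"tx":0,"ty":0,"tz":0,"rx":0,"ry":0,"rz":0},{"gripper":0,"tx":0,"ty":0,"tz":0,"rx":0,"ry":0,"rz":0}]'; python3 tubes.py w8
```

```text
t: 9.18
ee_pos: [634.2, 129.5, 384.4]
orientation: [-0.713, -3.059, 0.0]
ft_force: [-0.1, 0.2, 0.1]
width: 83.6
t 9.18 tcp [634.2 129.5 384.4] jawyaw 63.8 tilt 0.02 q6 -0.930 w 83.6 F [-0.1  0.2  0.1]
tube 1 px 648 pix [320. 196.] ring [633.2 130.5  24.5] z 105.0 steel [634.1 130.3  31.6] slot 22.0
tube 2 px 435 pix [224. 232.] ring [624.6  26.5  24.6] z 104.9 steel [624.9  25.2  32.2] slot 8.7
tube 3 px 410 pix [134. 265.] ring [615.5 -77.8  24.6] z 104.7 steel [616.4 -79.4  32. ] slot -53.5
tube 4 px 202 pix [ 51. 296.] ring [ 607.  -182.2   24.9] z 104.7 steel [ 612.8 -185.    37.5] slot 45.7
```

View pics/w8.png

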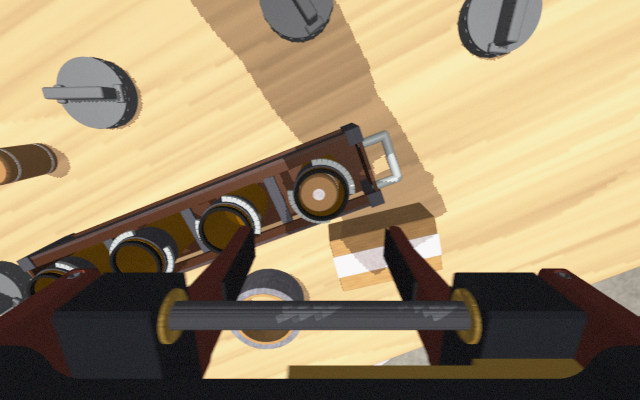

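```bash
cat > caps.py <<'E'
import sys
from h import *
# top-camera cap & bar
p=shot("top"); W=cloud(p); Z=W[...,2]
for (x,y) in [(583,-368),(563,381),(452,190),(433,-65)]:
    near=np.hypot(W[...,0]-x,W[...,1]-y)<100
    m=near&(Z>15)&(Z<60)&(np.abs(Z-64)>3); b=near&(Z>40)&(Z<53)
    mm=(near&(Z>16)&(Z<54)).astype(np.uint8); n,l,st,c=cv2.connectedComponentsWithStats(mm); i=1+np.argmax(st[1:,4])
    w=W[l==i]; bb=w[(w[:,2]>40)][:,:2]; d=bb-bb.mean(0); e=np.linalg.svd(d,full_matrices=False)[2][0]
    print("cap",(x,y),"disc",np.round(cv2.minEnclosingCircle(w[:,:2].astype(np.float32)),1) if 0 else np.round((w.min(0)+w.max(0))/2,1)[:2],"bar ctr",np.round(bb.mean(0),1),len(bb),"bardir %.1f jaw %.1f"%(np.degrees(np.arctan2(e[1],e[0]))%180,(np.degrees(np.arctan2(e[1],e[0]))+90)%180))
E
python3 caps.py; python3 -c "
from h import *
plan(450,192,320,102)"
```

```text
cap (583, -368) disc [ 583.4 -368.3] bar ctr [ 583.2 -367.5] 112 bardir 34.3 jaw 124.3
cap (563, 381) disc [563.7 386.8] bar ctr [562.9 380.8] 115 bardir 149.4 jaw 59.4
t 9.28 tcp [634.  129.5 383.1] jawyaw 63.8 tilt 0.15 q6 -0.930 w 87.1 F [-0.2 -0.6 -0.1]
shift tool mm [192.6 -25.1  63.6] rows>=3.3
world dyaw 38.2 (or -141.8) -> rz = -38.2 (or 141.8) q6 now -0.9299735655477628Traceback (most recent call last):
  File "caps.py", line 8, in <module>
    mm=(near&(Z>16)&(Z<54)).astype(np.uint8); n,l,st,c=cv2.connectedComponentsWithStats(mm); i=1+np.argmax(st[1:,4])
                                                                                                 ~~~~~~~~~^^^^^^^^^^
    return _wrapfunc(a, 'argmax', axis=axis, out=out, **kwds)
    return bound(*args, **kwds)
ValueError: attempt to get argmax of an empty sequence
```

```bash
python3 -m handwheel '[{"gripper":0,"tx":0.048,"ty":-0.006,"tz":0,"rx":0,"ry":0,"rz":0},{"gripper":0,"tx":0.048,"ty":-0.006,"tz":0.015,"rx":0,"ry":0,"rz":0},{"gripper":0,"tx":0.048,"ty":-0.006,"tz":0.02,"rx":0,"ry":0,"rz":0},{"gripper":0,"tx":0.048,"ty":-0.006,"tz":0.028,"rx":0,"ry":0,"rz":0},{"gripper":0,"tx":0,"ty":0,"tz":0,"rx":0,"ry":0,"rz":-10},{"gripper":0,"tx":0,"ty":0,"tz":0,"rx":0,"ry":0,"rz":-10},{"gripper":0,"tx":0,"ty":0,"tz":0,"rx":0,"ry":0,"rz":-10},{"gripper":0,"tx":0,"ty":0,"tz":0,"rx":0,"ry":0,"rz":-8}]'; python3 -m handwheel '[{"gripper":0,"tx":0,"ty":0,"tz":0,"rx":0,"ry":0,"rz":0},{"gripper":0,"tx":0,"ty":0,"tz":0,"rx":0,"ry":0,"rz":0},{"gripper":0,"tx":0,"ty":0,"tz":0,"rx":0,"ry":0,"rz":0}]'
cat > cap.py <<'E'
import sys
from h import *
where(); o=ctrl.get_obs(); p=shot("wrist"); save(p,sys.argv[1]); W=cloud(p); Z=W[...,2]
near=np.hypot(W[...,0]-o["ee_pos"][0],W[...,1]-o["ee_pos"][1])<float(sys.argv[2]) if len(sys.argv)>2 else np.ones(Z.shape,bool)
for nm,lo,hi,mn in [("plate",19,26,300),("bar",44,53,100)]:
    m=(near&(Z>lo)&(Z<hi)).astype(np.uint8); n,l,st,c=cv2.connectedComponentsWithStats(m)
    for i in range(1,n):
        if st[i,4]<mn: continue
        w=W[l==i][:,:2]; d=w-w.mean(0); e=np.linalg.svd(d,full_matrices=False)[2][0]; r=cv2.minAreaRect(w.astype(np.float32))
        print(nm,st[i,4],np.round(c[i]),"rect",np.round(r[0],1),np.round(r[1],1),"dir %.1f jaw %.1f"%(np.degrees(np.arctan2(e[1],e[0]))%180,(np.degrees(np.arctan2(e[1],e[0]))+90)%180))
E
python3 cap.py w9 90
```

```text
t: 10.28
ee_pos: [451.2, 192.7, 320.4]
orientation: [0.33, -3.122, 0.001]
ft_force: [0.1, -0.4, 1.0]
width: 87.6
t: 10.65
ee_pos: [451.7, 192.8, 321.4]
orientation: [0.32, -3.125, 0.0]
ft_force: [0.1, 0.3, -0.5]
width: 87.6
t 10.65 tcp [451.7 192.8 321.4] jawyaw 101.7 tilt 0.03 q6 -1.395 w 87.6 F [ 0.1  0.3 -0.5]
plate 1699 [300. 186.] rect [449.2 172.5] [38.5 77.5] dir 6.4 jaw 96.4
plate 1611 [339. 189.] rect [445.4 214.4] [75.3 31.9] dir 9.4 jaw 99.4
bar 812 [319. 194.] rect [449.2 191.9] [63.4 12. ] dir 8.8 jaw 98.8
```

View pics/w9.png

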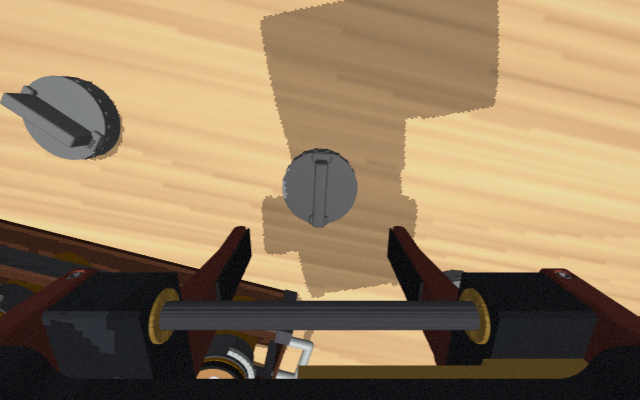

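```bash
sed -i 's/p\["c2w"\]=T_tool(o)@p\["T_tool_cam"\]/Tc=p["T_tool_cam"].copy(); Tc[0,3]-=2.3; p["c2w"]=T_tool(o)@Tc/' h.py; python3 -c "
from h import *
plan(451.3,191.7,207,98.8)"
```

```text
t 10.70 tcp [451.7 192.8 321.5] jawyaw 101.7 tilt 0.02 q6 -1.396 w 87.4 F [ 0.9  0.5 -0.2]
shift tool mm [  0.6  -1.  114.5] rows>=1.8
world dyaw -2.9 (or 177.1) -> rz = 2.9 (or -177.1) q6 now -1.395716551053278
```

```bash
python3 -m handwheel '[{"gripper":0,"tx":0.0006,"ty":-0.001,"tz":0.05,"rx":0,"ry":0,"rz":2.9},{"gripper":0,"tx":0,"ty":0,"tz":0.045,"rx":0,"ry":0,"rz":0},{"gripper":0,"tx":0,"ty":0,"tz":0.012,"rx":0,"ry":0,"rz":0},{"gripper":0,"tx":0,"ty":0,"tz":0,"rx":0,"ry":0,"rz":0},{"gripper":0,"tx":0,"ty":0,"tz":0,"rx":0,"ry":0,"rz":0},{"gripper":0,"tx":0,"ty":0,"tz":0,"rx":0,"ry":0,"rz":0}]'; python3 cap.py w10 60
```

```text
t: 11.45
ee_pos: [451.9, 192.0, 216.1]
orientation: [-0.243, 3.13, 0.001]
ft_force: [0.1, -0.2, -0.3]
width: 87.6
t 11.45 tcp [451.9 192.  216.1] jawyaw 98.9 tilt 0.15 q6 -1.348 w 87.6 F [ 0.1 -0.2 -0.3]
plate 7364 [320. 228.] rect [450.9 192.5] [76.3 77.8] dir 99.4 jaw 9.4
bar 1980 [320. 245.] rect [451.4 192.4] [63.8 12. ] dir 8.8 jaw 98.8
bar 257 [240. 246.] rect [458.7 147.2] [23.5  8.1] dir 24.1 jaw 114.1
bar 253 [397. 246.] rect [444.8 235.8] [ 8.2 23.1] dir 173.6 jaw 83.6
```

View pics/w10.png

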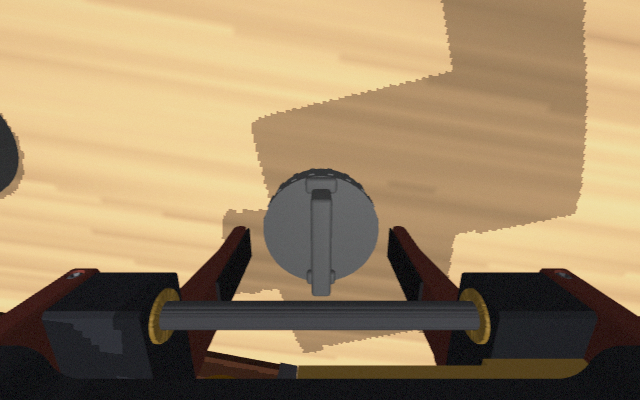

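```bash
python3 -m handwheel '[{"gripper":0,"tx":0,"ty":0.0005,"tz":0.007,"rx":0,"ry":0,"rz":0},{"gripper":0,"tx":0,"ty":0,"tz":0,"rx":0,"ry":0,"rz":0},{"gripper":0,"tx":0,"ty":0,"tz":0,"rx":0,"ry":0,"rz":0},{"gripper":0,"tx":0,"ty":0,"tz":0,"rx":0,"ry":0,"rz":0},{"gripper":1,"tx":0,"ty":0,"tz":0,"rx":0,"ry":0,"rz":0},{"gripper":1,"tx":0,"ty":0,"tz":0,"rx":0,"ry":0,"rz":0},{"gripper":1,"tx":0,"ty":0,"tz":0,"rx":0,"ry":0,"rz":0},{"gripper":1,"tx":0,"ty":0,"tz":0,"rx":0,"ry":0,"rz":0}]';python3 -m handwheel '[{"gripper":1,"tx":0,"ty":0,"tz":0,"rx":0,"ry":0,"rz":0},{"gripper":1,"tx":0,"ty":0,"tz":0,"rx":0,"ry":0,"rz":0},{"gripper":1,"tx":0,"ty":0,"tz":0,"rx":0,"ry":0,"rz":0}]'; python3 cap.py w11 60;python3 -c "
from h import *
plan(635.2,129.4,345,116)"
```

```text
t: 12.5
ee_pos: [451.3, 192.3, 207.7]
orientation: [-0.243, 3.132, -0.0]
ft_force: [-0.1, 0.6, 0.2]
width: 51.1
t: 12.88
ee_pos: [451.3, 192.3, 207.7]
orientation: [0.243, -3.132, 0.0]
ft_force: [0.1, 0.1, -0.3]
width: 21.2
t 12.88 tcp [451.3 192.3 207.7] jawyaw 98.9 tilt 0.00 q6 -1.347 w 21.2 F [ 0.1  0.1 -0.3]
plate 5506 [320. 225.] rect [450.7 192.9] [77.5 75.8] dir 98.9 jaw 8.9
bar 2054 [320. 251.] rect [449.6 192.2] [60.3 12. ] dir 8.8 jaw 98.8
bar 159 [293. 248.] rect [452.  179.9] [23.  8.] dir 29.4 jaw 119.4
bar 167 [344. 248.] rect [448.5 202.8] [ 7.7 22.9] dir 168.2 jaw 78.2
t 12.93 tcp [451.3 192.3 207.7] jawyaw 98.9 tilt 0.00 q6 -1.347 w 17.2 F [-0.2 -0.   0.1]
shift tool mm [-172.   -90.5 -137.3] rows>=3.8
world dyaw 17.1 (or -162.9) -> rz = -17.1 (or 162.9) q6 now -1.3470640258163362
```

```bash
python3 -m handwheel '[{"gripper":1,"tx":0,"ty":0,"tz":0,"rx":0,"ry":0,"rz":0},{"gripper":1,"tx":0,"ty":0,"tz":0,"rx":0,"ry":0,"rz":0},{"gripper":1,"tx":0,"ty":0,"tz":-0.05,"rx":0,"ry":0,"rz":0},{"gripper":1,"tx":0,"ty":0,"tz":-0.05,"rx":0,"ry":0,"rz":0},{"gripper":1,"tx":0,"ty":0,"tz":-0.04,"rx":0,"ry":0,"rz":0},{"gripper":1,"tx":-0.05,"ty":-0.026,"tz":0,"rx":0,"ry":0,"rz":0},{"gripper":1,"tx":-0.05,"ty":-0.026,"tz":0,"rx":0,"ry":0,"rz":0}]';python3 -m handwheel '[{"gripper":1,"tx":-0.05,"ty":-0.026,"tz":0,"rx":0,"ry":0,"rz":0},{"gripper":1,"tx":-0.022,"ty":-0.0125,"tz":0,"rx":0,"ry":0,"rz":-8},{"gripper":1,"tx":0,"ty":0,"tz":0,"rx":0,"ry":0,"rz":-9},{"gripper":1,"tx":0,"ty":0,"tz":0,"rx":0,"ry":0,"rz":0},{"gripper":1,"tx":0,"ty":0,"tz":0,"rx":0,"ry":0,"rz":0},{"gripper":1,"tx":0,"ty":0,"tz":0,"rx":0,"ry":0,"rz":0},{"gripper":1,"tx":0,"ty":0,"tz":0,"rx":0,"ry":0,"rz":0}]'
cat > hand.py <<'E'
# in-hand cap: bar/plate in tool frame
import sys
from h import *
o=where(); p=shot("wrist"); save(p,sys.argv[1]); W=cloud(p); T=T_tool(o)
L=(W-T[:3,3])@T[:3,:3]
h=float(sys.argv[2]) if len(sys.argv)>2 else 182.
z=L[...,2]; near=np.hypot(L[...,0],L[...,1])<48
for nm,lo,hi in [("plate",181,189),("skirt-all",190,210),("bar",150,162)]:
    m=near&(z>lo)&(z<hi); q=L[m]
    if len(q)>50:
        r=cv2.minAreaRect(q[:,:2].astype(np.float32)); print(nm,m.sum(),"z %.1f"%np.median(q[:,2]),"rect",np.round(r[0],1),np.round(r[1],1),np.round(r[2],1),"min",np.round(q.min(0),1),"max",np.round(q.max(0),1))
E
python3 hand.py w12; python3 -c "
from h import *
plan(635.2,129.4,300,116)"
```

```text
t: 13.8
ee_pos: [559.0, 156.1, 348.8]
orientation: [-0.245, 3.13, 0.001]
ft_force: [1.3, 0.5, -1.5]
width: 11.9
t: 14.68
ee_pos: [635.0, 129.6, 347.8]
orientation: [-0.702, 3.062, -0.0]
ft_force: [-0.1, -0.9, -1.6]
width: 11.6
t 14.68 tcp [635.  129.6 347.8] jawyaw 115.8 tilt 0.00 q6 -1.839 w 11.6 F [-0.1 -0.9 -1.6]
plate 5704 z 185.9 rect [2.2 0.7] [73.1 77.8] 21.6 min [-37.6 -39.2 181. ] max [ 38.8  38.4 189. ]
skirt-all 628 z 197.0 rect [22.3 -0.4] [34.1 78.6] 0.2 min [  5.1 -39.8 190. ] max [ 39.4  38.8 209.5]
bar 2422 z 159.5 rect [ 2.  -2.3] [59.8 30.2] 15.1 min [-28.1 -15.9 150.1] max [ 32.   15.2 162. ]
t 14.72 tcp [635.  129.5 347.8] jawyaw 115.8 tilt 0.01 q6 -1.839 w 11.6 F [ 0.2 -0.  -1.7]
shift tool mm [-0.1 -0.2 47.8] rows>=0.8
world dyaw 0.2 (or -179.8) -> rz = -0.2 (or 179.8) q6 now -1.8390588089119664
```

View pics/w12.png

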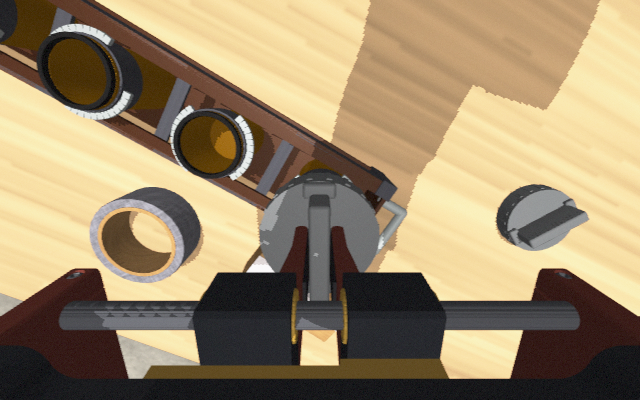

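```bash
python3 -m handwheel '[{"gripper":1,"tx":0,"ty":0,"tz":0.025,"rx":0,"ry":0,"rz":0},{"gripper":1,"tx":0,"ty":0,"tz":0.013,"rx":0,"ry":0,"rz":0},{"gripper":1,"tx":0,"ty":0,"tz":0.006,"rx":0,"ry":0,"rz":0},{"gripper":1,"tx":0,"ty":0,"tz":0.004,"rx":0,"ry":0,"rz":0},{"gripper":1,"tx":0,"ty":0,"tz":0,"rx":0,"ry":0,"rz":0},{"gripper":1,"tx":0,"ty":0,"tz":0,"rx":0,"ry":0,"rz":0},{"gripper":1,"tx":0,"ty":0,"tz":0,"rx":0,"ry":0,"rz":0}]'; python3 -m handwheel '[{"gripper":1,"tx":0,"ty":0,"tz":0.003,"rx":0,"ry":0,"rz":0},{"gripper":1,"tx":0,"ty":0,"tz":0.002,"rx":0,"ry":0,"rz":0},{"gripper":1,"tx":0,"ty":0,"tz":0,"rx":0,"ry":0,"rz":0},{"gripper":1,"tx":0,"ty":0,"tz":0,"rx":0,"ry":0,"rz":0}]'; python3 -c "
from h import *
where();p=shot('side'); save(p,'s13',(270,90,470,230),4)"
```

```text
t: 15.6
ee_pos: [635.2, 129.4, 299.8]
orientation: [-0.703, 3.062, 0.0]
ft_force: [0.8, -0.3, -1.3]
width: 11.6
t: 16.1
ee_pos: [635.2, 129.4, 294.9]
orientation: [-0.703, 3.062, -0.0]
ft_force: [0.4, 0.3, -0.1]
width: 12.0
t 16.10 tcp [635.2 129.4 294.9] jawyaw 115.9 tilt 0.01 q6 -1.840 w 12.0 F [ 0.4  0.3 -0.1]
```

View pics/s13.png

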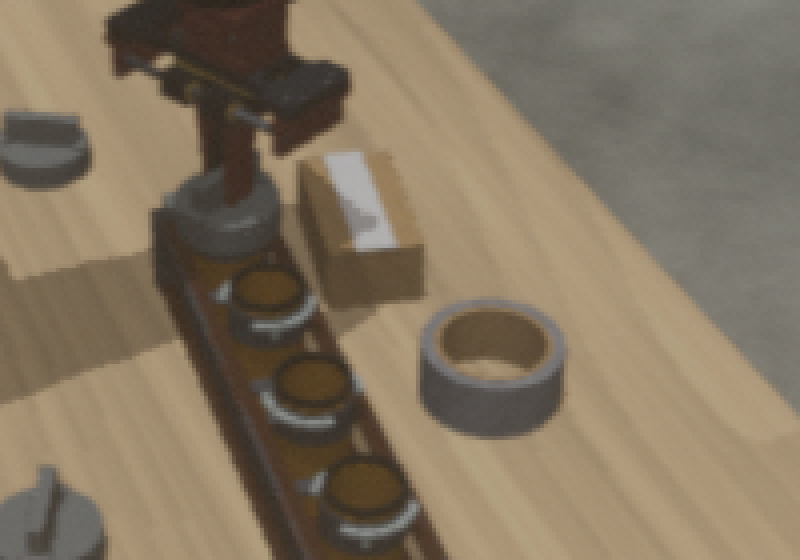

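```bash
python3 -m handwheel '[{"gripper":1,"tx":0,"ty":0,"tz":0.002,"rx":0,"ry":0,"rz":0},{"gripper":1,"tx":0,"ty":0,"tz":0.002,"rx":0,"ry":0,"rz":0},{"gripper":1,"tx":0,"ty":0,"tz":0,"rx":0,"ry":0,"rz":0},{"gripper":1,"tx":0,"ty":0,"tz":0,"rx":0,"ry":0,"rz":0}]'
```

```text
t: 16.65
ee_pos: [635.3, 129.4, 291.1]
orientation: [-0.703, 3.062, -0.0]
ft_force: [-1.4, -0.1, 5.8]
width: 11.7
```

```bash
python3 -m handwheel '[{"gripper":1,"tx":0,"ty":0,"tz":0,"rx":0,"ry":0,"rz":8},{"gripper":1,"tx":0,"ty":0,"tz":0,"rx":0,"ry":0,"rz":8},{"gripper":1,"tx":0,"ty":0,"tz":0,"rx":0,"ry":0,"rz":8},{"gripper":1,"tx":0,"ty":0,"tz":0,"rx":0,"ry":0,"rz":8},{"gripper":1,"tx":0,"ty":0,"tz":0,"rx":0,"ry":0,"rz":8}]'; python3 -c "
from h import *
o=where();print(o['moment'])"
```

```text
t: 17.27
ee_pos: [635.5, 129.1, 291.2]
orientation: [0.393, 3.116, -0.0]
ft_force: [-1.5, -2.5, 5.8]
width: 12.0
t 17.27 tcp [635.5 129.1 291.2] jawyaw 75.6 tilt 0.06 q6 -1.137 w 12.0 F [-1.5 -2.5  5.8]
[-0.25452445  0.33773633  0.05558543]
```

```bash
python3 -m handwheel '[{"gripper":1,"tx":0,"ty":0,"tz":0,"rx":0,"ry":0,"rz":8},{"gripper":1,"tx":0,"ty":0,"tz":0,"rx":0,"ry":0,"rz":8},{"gripper":1,"tx":0,"ty":0,"tz":0,"rx":0,"ry":0,"rz":8},{"gripper":1,"tx":0,"ty":0,"tz":0,"rx":0,"ry":0,"rz":8},{"gripper":1,"tx":0,"ty":0,"tz":0,"rx":0,"ry":0,"rz":8},{"gripper":1,"tx":0,"ty":0,"tz":0,"rx":0,"ry":0,"rz":6},{"gripper":1,"tx":0,"ty":0,"tz":0,"rx":0,"ry":0,"rz":0},{"gripper":1,"tx":0,"ty":0,"tz":0,"rx":0,"ry":0,"rz":0}]'; python3 -c "
from h import *
o=where();print(o['moment'])"
```

```text
t: 18.27
ee_pos: [635.4, 129.4, 291.2]
orientation: [1.574, 2.718, 0.001]
ft_force: [-2.0, 0.1, 5.7]
width: 11.6
t 18.27 tcp [635.4 129.4 291.2] jawyaw 29.9 tilt 0.05 q6 -0.339 w 11.6 F [-2.   0.1  5.7]
[ 0.00622891  0.42352298 -0.039848  ]
```

```bash
python3 -m handwheel '[{"gripper":1,"tx":0,"ty":0,"tz":0,"rx":0,"ry":0,"rz":5},{"gripper":1,"tx":0,"ty":0,"tz":0,"rx":0,"ry":0,"rz":4},{"gripper":1,"tx":0,"ty":0,"tz":0,"rx":0,"ry":0,"rz":0},{"gripper":1,"tx":0,"ty":0,"tz":0,"rx":0,"ry":0,"rz":0}]'; python3 -c "
from h import *
o=where();print(o['moment'])"
```

```text
t: 18.77
ee_pos: [635.1, 129.4, 291.0]
orientation: [-1.782, -2.587, 0.0]
ft_force: [-2.2, -0.2, 5.7]
width: 11.6
t 18.77 tcp [635.1 129.4 291. ] jawyaw 20.9 tilt 0.00 q6 -0.182 w 11.6 F [-2.2 -0.2  5.7]
[-0.02400941  0.55973047  0.1209983 ]
```

```bash
python3 -m handwheel '[{"gripper":1,"tx":0,"ty":0,"tz":0,"rx":0,"ry":0,"rz":3},{"gripper":1,"tx":0,"ty":0,"tz":0,"rx":0,"ry":0,"rz":0},{"gripper":1,"tx":0,"ty":0,"tz":0,"rx":0,"ry":0,"rz":0}]'; python3 -c "
from h import *
o=where();print(o['moment'])"
```

```text
t: 19.15
ee_pos: [635.1, 129.4, 291.1]
orientation: [1.847, 2.541, -0.001]
ft_force: [-3.3, -1.1, 6.2]
width: 11.9
t 19.15 tcp [635.1 129.4 291.1] jawyaw 18.0 tilt 0.03 q6 -0.130 w 11.9 F [-3.3 -1.1  6.2]
[-0.04763991  0.57550592  0.6894399 ]
```

```bash
python3 -m handwheel '[{"gripper":1,"tx":0,"ty":0,"tz":0,"rx":0,"ry":0,"rz":-2},{"gripper":0.5,"tx":0,"ty":0,"tz":0,"rx":0,"ry":0,"rz":0},{"gripper":0.5,"tx":0,"ty":0,"tz":0,"rx":0,"ry":0,"rz":0},{"gripper":0.5,"tx":0,"ty":0,"tz":0,"rx":0,"ry":0,"rz":0},{"gripper":0.5,"tx":0,"ty":0,"tz":-0.05,"rx":0,"ry":0,"rz":0},{"gripper":0,"tx":0,"ty":0,"tz":-0.05,"rx":0,"ry":0,"rz":0},{"gripper":0,"tx":0,"ty":0,"tz":0,"rx":0,"ry":0,"rz":0},{"gripper":0,"tx":0,"ty":0,"tz":0,"rx":0,"ry":0,"rz":0}]'; python3 -c "
from h import *
where();p=shot('wrist');save(p,'w14');W=cloud(p)
near=np.hypot(W[...,0]-635.2,W[...,1]-129.4)<60
for nm,lo,hi in [('bar',128,140),('plate',102,112)]:
    m=near&(W[...,2]>lo)&(W[...,2]<hi);w=W[m];r=cv2.minAreaRect(w[:,:2].astype(np.float32));d=w[:,:2]-w[:,:2].mean(0);e=np.linalg.svd(d,full_matrices=False)[2][0]
    print(nm,m.sum(),np.round(r[0],1),np.round(r[1],1),'z',np.median(w[:,2]),'dir',np.degrees(np.arctan2(e[1],e[0]))%180)
"
```

```text
t: 20.15
ee_pos: [634.8, 129.3, 390.1]
orientation: [-1.805, -2.571, 0.001]
ft_force: [-0.2, -0.1, -0.6]
width: 70.4
t 20.15 tcp [634.8 129.3 390.1] jawyaw 19.9 tilt 0.04 q6 -0.164 w 70.4 F [-0.2 -0.1 -0.6]
bar 904 [634.  126.9] [11.6 63.8] z 133.12630173502552 dir 110.64124185780638
plate 3855 [633.7 127.6] [78.  76.4] z 106.79876066769441 dir 20.26535709121455
```

View pics/w14.png

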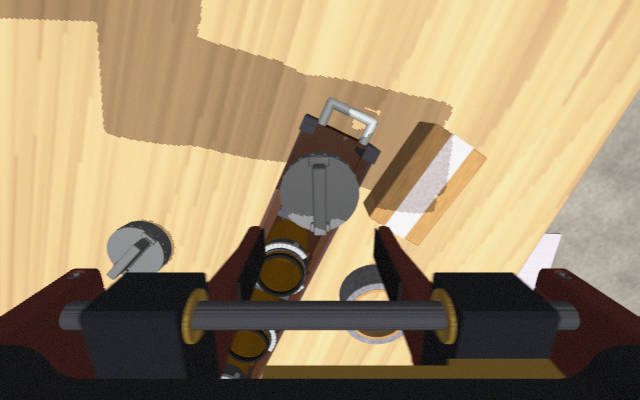

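```bash
python3 -c "
from h import *
plan(460,-186.5,300)
p=shot('top');W=cloud(p);Z=W[...,2]"; python3 caps.py
```

```text
t 20.20 tcp [634.6 129.3 389.3] jawyaw 19.9 tilt 0.13 q6 -0.164 w 74.5 F [ 0.6  0.8 -0.5]
shift tool mm [-237.7 -271.4   89.8] rows>=5.9
cap (583, -368) disc [ 583.2 -368.6] bar ctr [ 582.8 -367.8] 108 bardir 34.6 jaw 124.6
cap (563, 381) disc [563.8 386.8] bar ctr [563.5 380.9] 111 bardir 149.7 jaw 59.7Traceback (most recent call last):
  File "caps.py", line 8, in <module>
    mm=(near&(Z>16)&(Z<54)).astype(np.uint8); n,l,st,c=cv2.connectedComponentsWithStats(mm); i=1+np.argmax(st[1:,4])
                                                                                                 ~~~~~~~~~^^^^^^^^^^
    return _wrapfunc(a, 'argmax', axis=axis, out=out, **kwds)
    return bound(*args, **kwds)
ValueError: attempt to get argmax of an empty sequence
```

```bash
python3 -m handwheel '[{"gripper":0,"tx":-0.04,"ty":-0.045,"tz":0,"rx":0,"ry":0,"rz":0},{"gripper":0,"tx":-0.04,"ty":-0.045,"tz":0,"rx":0,"ry":0,"rz":0},{"gripper":0,"tx":-0.04,"ty":-0.045,"tz":0.01,"rx":0,"ry":0,"rz":0},{"gripper":0,"tx":-0.04,"ty":-0.045,"tz":0.01,"rx":0,"ry":0,"rz":0},{"gripper":0,"tx":-0.04,"ty":-0.045,"tz":0.01,"rx":0,"ry":0,"rz":0},{"gripper":0,"tx":-0.0377,"ty":-0.0464,"tz":0.01,"rx":0,"ry":0,"rz":0},{"gripper":0,"tx":0,"ty":0,"tz":0.05,"rx":0,"ry":0,"rz":0},{"gripper":0,"tx":0,"ty":0,"tz":0,"rx":0,"ry":0,"rz":0}]';python3 -m handwheel '[{"gripper":0,"tx":0,"ty":0,"tz":0,"rx":0,"ry":0,"rz":0},{"gripper":0,"tx":0,"ty":0,"tz":0,"rx":0,"ry":0,"rz":0},{"gripper":0,"tx":0,"ty":0,"tz":0,"rx":0,"ry":0,"rz":0},{"gripper":0,"tx":0,"ty":0,"tz":0,"rx":0,"ry":0,"rz":0}]'; python3 look.py w15
```

```text
t: 21.3
ee_pos: [458.8, -186.4, 297.4]
orientation: [-1.802, -2.563, 0.003]
ft_force: [-0.3, 0.9, -0.1]
width: 87.8
t: 21.8
ee_pos: [461.0, -186.1, 301.4]
orientation: [1.803, 2.571, 0.0]
ft_force: [0.2, 0.3, -0.1]
width: 87.7
t 21.80 tcp [ 461.  -186.1  301.4] jawyaw 19.9 tilt 0.07 q6 -0.755 w 87.7 F [ 0.2  0.3 -0.1]
shell1_mid 0.91 [196. 258.]
shell1_mid 0.64 [205. 200.]
shell1_mid 0.59 [314. 202.]
cap1_mid 0.67 [358. 347.]
cap1_mid 0.57 [617.  39.]
shelltop 11479 [539. 134.] ctr [615.  -93.3] size [226.6  88.5] longdir 85.1 z 64.7
shelltop 452 [583. 157.] ctr [636.2 -78. ] size [ 8.6 33.5] longdir 99.6 z 66.1
shelltop 1597 [316. 207.] ctr [ 458.3 -188.1] size [38.8 38.3] longdir 53.4 z 63.1
shelltop 1581 [197. 209.] ctr [ 366.  -222.2] size [37.4 38.9] longdir 148.0 z 63.1
shelltop 411 [184. 271.] ctr [ 364.8 -285.5] size [29.8 18.9] longdir 64.8 z 63.1
shelltop 981 [255. 346.] ctr [ 450.3 -344.4] size [37.3 37.1] longdir 55.2 z 63.1
captop 5679 [336.  50.] ctr [431.1 -66. ] size [78.  75.8] longdir 20.0 z 21.8
captop 1371 [360. 351.] ctr [ 569.7 -351.1] size [75.8 36.1] longdir 34.7 z 21.7
bar 2014 [503. 119.] ctr [572.8 -88.5] size [219.6   2.9] longdir 85.1 z 49.1
bar 1526 [339.  44.] ctr [431.4 -65.4] size [64. 12.] longdir 64.3 z 48.1
bar 381 [603.  46.] ctr [618.8   0.8] size [ 7.6 34.2] longdir 163.6 z 49.7
bar 227 [215. 193.] ctr [ 370.3 -211.6] size [15.8 38.9] longdir 155.3 z 50.4
bar 169 [194. 257.] ctr [ 366.1 -278.4] size [29.  7.] longdir 18.7 z 49.1
```

View pics/w15.png

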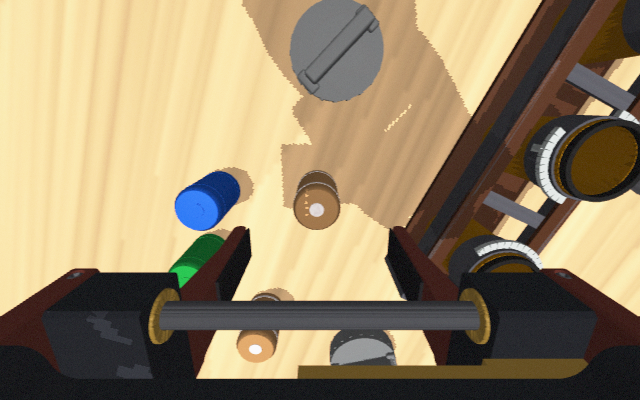

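```bash
python3 -c "
from h import *
plan(458.5,-187.8,213)"
```

```text
t 21.95 tcp [ 460.8 -186.3  301. ] jawyaw 19.9 tilt 0.03 q6 -0.755 w 87.9 F [ 0.3 -0.2  0.1]
shift tool mm [-0.6 -2.7 88. ] rows>=1.4
```

```bash
python3 -m handwheel '[{"gripper":0.2,"tx":-0.0006,"ty":-0.0027,"tz":0.05,"rx":0,"ry":0,"rz":0},{"gripper":0.2,"tx":0,"ty":0,"tz":0.037,"rx":0,"ry":0,"rz":0},{"gripper":0.3,"tx":0,"ty":0,"tz":0,"rx":0,"ry":0,"rz":0},{"gripper":0.3,"tx":0,"ty":0,"tz":0,"rx":0,"ry":0,"rz":0},{"gripper":0.7,"tx":0,"ty":0,"tz":0,"rx":0,"ry":0,"rz":0},{"gripper":0.7,"tx":0,"ty":0,"tz":0,"rx":0,"ry":0,"rz":0},{"gripper":0.7,"tx":0,"ty":0,"tz":0,"rx":0,"ry":0,"rz":0},{"gripper":0.7,"tx":0,"ty":0,"tz":0,"rx":0,"ry":0,"rz":0}]'; python3 look.py w16 | head -3
```

```text
t: 22.95
ee_pos: [458.8, -188.0, 214.6]
orientation: [1.804, 2.57, 0.001]
ft_force: [0.0, 0.8, 7.6]
width: 39.6
t 22.95 tcp [ 458.8 -188.   214.6] jawyaw 19.9 tilt 0.09 q6 -0.760 w 39.6 F [0.  0.8 7.6]
shell1_mid 0.9 [132. 355.]
shell1_mid 0.88 [153. 244.]
```

View pics/w16.png

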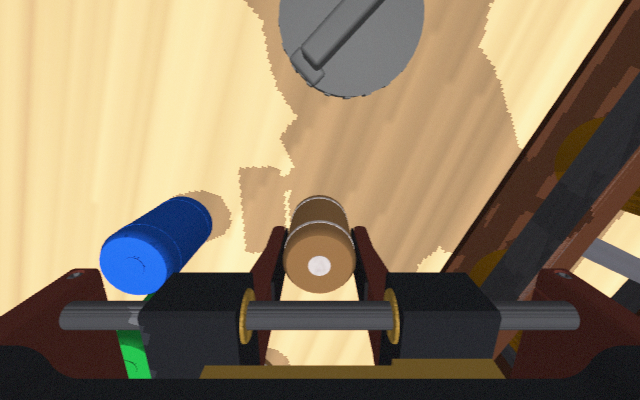

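```bash
python3 -m handwheel '[{"gripper":0.7,"tx":0,"ty":0,"tz":-0.05,"rx":0,"ry":0,"rz":0},{"gripper":0.7,"tx":0,"ty":0,"tz":-0.05,"rx":0,"ry":0,"rz":0},{"gripper":0.7,"tx":0,"ty":0,"tz":-0.04,"rx":0,"ry":0,"rz":0},{"gripper":0.7,"tx":0,"ty":0,"tz":0,"rx":0,"ry":0,"rz":0},{"gripper":0.7,"tx":0,"ty":0,"tz":0,"rx":0,"ry":0,"rz":0}]';  python3 -c "
from h import *
plan(626.3,25.2,345)"
```

```text
t: 23.72
ee_pos: [457.9, -187.7, 353.0]
orientation: [-1.804, -2.571, 0.0]
ft_force: [-0.3, 0.3, -1.3]
width: 39.8
t 23.73 tcp [ 457.9 -187.7  353. ] jawyaw 19.9 tilt 0.05 q6 -0.760 w 39.8 F [-0.3  0.3 -1.3]
shift tool mm [142.9 230.7   7.9] rows>=4.3
```

```bash
python3 -m handwheel '[{"gripper":0.7,"tx":0.03,"ty":0.048,"tz":0,"rx":0,"ry":0,"rz":0},{"gripper":0.7,"tx":0.03,"ty":0.048,"tz":0,"rx":0,"ry":0,"rz":0},{"gripper":0.7,"tx":0.03,"ty":0.048,"tz":0,"rx":0,"ry":0,"rz":0},{"gripper":0.7,"tx":0.03,"ty":0.048,"tz":0,"rx":0,"ry":0,"rz":0},{"gripper":0.7,"tx":0.0229,"ty":0.0387,"tz":0.008,"rx":0,"ry":0,"rz":0},{"gripper":0.7,"tx":0,"ty":0,"tz":0,"rx":0,"ry":0,"rz":0},{"gripper":0.7,"tx":0,"ty":0,"tz":0,"rx":0,"ry":0,"rz":0},{"gripper":0.7,"tx":0,"ty":0,"tz":0,"rx":0,"ry":0,"rz":0}]'; python3 -m handwheel '[{"gripper":0.7,"tx":0,"ty":0,"tz":0,"rx":0,"ry":0,"rz":0},{"gripper":0.7,"tx":0,"ty":0,"tz":0,"rx":0,"ry":0,"rz":0}]'; python3 tubes.py w17;  python3 -c "
from h import *
plan(626.3,25.2,345)"
```

```text
t: 24.72
ee_pos: [626.0, 23.9, 344.9]
orientation: [-1.806, -2.569, 0.002]
ft_force: [0.9, 0.0, -0.3]
width: 39.5
t: 24.98
ee_pos: [626.6, 24.2, 346.0]
orientation: [1.806, 2.57, 0.0]
ft_force: [1.0, 0.8, -1.3]
width: 39.5
t 24.98 tcp [626.6  24.2 346. ] jawyaw 19.8 tilt 0.02 q6 -0.326 w 39.5 F [ 1.   0.8 -1.3]
t 25.02 tcp [626.7  24.4 346. ] jawyaw 19.8 tilt 0.02 q6 -0.326 w 39.3 F [-0.6 -0.5 -1. ]
shift tool mm [ 0.9 -0.1  1. ] rows>=0.0tubes.py:5: RuntimeWarning: Mean of empty slice.
  c0=np.append(P.mean(0),np.ptp(P,axis=0).mean()/2)
  ret = um.true_divide(
Traceback (most recent call last):
  File "tubes.py", line 17, in <module>
    A=W[st][:,:2]; c2=circ(A); a=A-cc[:2]; a=a[np.hypot(a[:,0],a[:,1])>27]
                      ~~~~^^^
  File "tubes.py", line 5, in circ
    c0=np.append(P.mean(0),np.ptp(P,axis=0).mean()/2)
                           ~~~~~~^^^^^^^^^^
ValueError: zero-size array to reduction operation maximum which has no identity
```

View pics/w17.png

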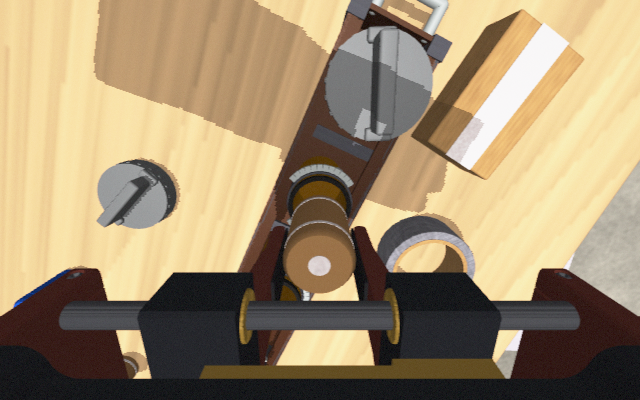

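```bash
python3 -m handwheel '[{"gripper":0.7,"tx":0.0009,"ty":0,"tz":0.015,"rx":0,"ry":0,"rz":0},{"gripper":0.7,"tx":0,"ty":0,"tz":0.008,"rx":0,"ry":0,"rz":0},{"gripper":0.7,"tx":0,"ty":0,"tz":0.006,"rx":0,"ry":0,"rz":0},{"gripper":0.7,"tx":0,"ty":0,"tz":0.006,"rx":0,"ry":0,"rz":0},{"gripper":0.7,"tx":0,"ty":0,"tz":0,"rx":0,"ry":0,"rz":0}]'; python3 -m handwheel '[{"gripper":0.7,"tx":0,"ty":0,"tz":0.006,"rx":0,"ry":0,"rz":0},{"gripper":0.7,"tx":0,"ty":0,"tz":0.005,"rx":0,"ry":0,"rz":0},{"gripper":0.7,"tx":0,"ty":0,"tz":0.005,"rx":0,"ry":0,"rz":0},{"gripper":0.7,"tx":0,"ty":0,"tz":0,"rx":0,"ry":0,"rz":0},{"gripper":0.7,"tx":0,"ty":0,"tz":0,"rx":0,"ry":0,"rz":0}]'
```

```text
t: 25.65
ee_pos: [626.3, 25.8, 310.1]
orientation: [-1.804, -2.571, 0.001]
ft_force: [-0.8, -0.3, -1.2]
width: 39.6
t: 26.28
ee_pos: [626.5, 25.7, 294.7]
orientation: [1.805, 2.571, 0.0]
ft_force: [0.1, 1.1, 0.1]
width: 39.5
```

```bash
python3 -m handwheel '[{"gripper":0.35,"tx":0,"ty":0,"tz":0,"rx":0,"ry":0,"rz":0},{"gripper":0.35,"tx":0,"ty":0,"tz":0,"rx":0,"ry":0,"rz":0},{"gripper":0.35,"tx":0,"ty":0,"tz":0,"rx":0,"ry":0,"rz":0},{"gripper":0.35,"tx":0,"ty":0,"tz":-0.05,"rx":0,"ry":0,"rz":0},{"gripper":0,"tx":0,"ty":0,"tz":-0.05,"rx":0,"ry":0,"rz":0},{"gripper":0,"tx":-0.055,"ty":0,"tz":0,"rx":0,"ry":0,"rz":0},{"gripper":0,"tx":-0.04,"ty":0,"tz":0,"rx":0,"ry":0,"rz":0},{"gripper":0,"tx":0,"ty":0,"tz":0,"rx":0,"ry":0,"rz":0}]';python3 -m handwheel '[{"gripper":0,"tx":0,"ty":0,"tz":0,"rx":0,"ry":0,"rz":0},{"gripper":0,"tx":0,"ty":0,"tz":0,"rx":0,"ry":0,"rz":0}]'; sed -i 's/    A=W\[st\]/    if st.sum()<50: continue\n    A=W[st]/' tubes.py; python3 tubes.py w18
```

```text
t: 27.28
ee_pos: [659.3, -66.0, 394.9]
orientation: [1.808, 2.568, 0.0]
ft_force: [-0.5, 0.4, 0.1]
width: 87.6
t: 27.52
ee_pos: [658.4, -62.5, 394.5]
orientation: [-1.803, -2.572, 0.0]
ft_force: [0.8, 0.3, 0.1]
width: 87.8
t 27.52 tcp [658.4 -62.5 394.5] jawyaw 19.9 tilt 0.04 q6 -0.461 w 87.8 F [0.8 0.3 0.1]
tube 2 px 770 pix [318.  92.] ring [625.4  23.6  24.5] z 105.1 steel [625.6  23.9  31.2] slot 14.0
tube 3 px 603 pix [275. 193.] ring [616.4 -80.2  24.5] z 105.1 steel [616.5 -81.5  31.7] slot -61.4
tube 4 px 231 pix [239. 275.] ring [ 607.2 -184.3   24.7] z 104.9 steel [ 607.8 -185.9   31.9] slot -25.2
```

View pics/w18.png

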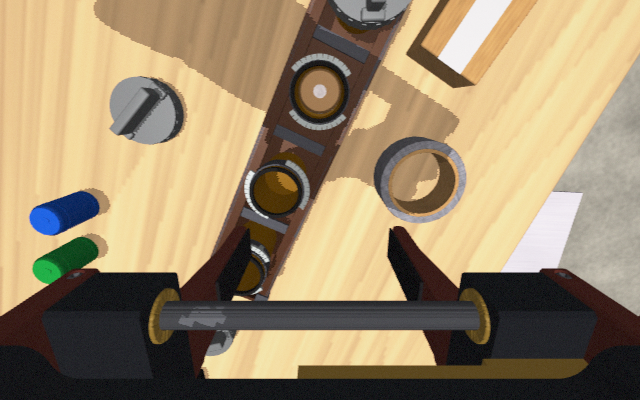

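```bash
python3 -c "
from h import *
plan(432,-65,300,-25.7)"
```

```text
t 27.57 tcp [658.5 -62.5 394.6] jawyaw 19.9 tilt 0.03 q6 -0.461 w 87.9 F [ 0.9 -0.5  0.2]
shift tool mm [  74.9 -213.8   94.7] rows>=3.9
world dyaw -45.6 (or 134.4) -> rz = 45.6 (or -134.4) q6 now -0.4607529062813291
```

```bash
python3 -m handwheel '[{"gripper":0,"tx":0.0187,"ty":-0.0535,"tz":0,"rx":0,"ry":0,"rz":0},{"gripper":0,"tx":0.0187,"ty":-0.0535,"tz":0.01,"rx":0,"ry":0,"rz":0},{"gripper":0,"tx":0.0187,"ty":-0.0535,"tz":0.02,"rx":0,"ry":0,"rz":0},{"gripper":0,"tx":0.0187,"ty":-0.0535,"tz":0.02,"rx":0,"ry":0,"rz":0},{"gripper":0,"tx":0,"ty":0,"tz":0.02,"rx":0,"ry":0,"rz":10},{"gripper":0,"tx":0,"ty":0,"tz":0.02,"rx":0,"ry":0,"rz":10},{"gripper":0,"tx":0,"ty":0,"tz":0,"rx":0,"ry":0,"rz":10},{"gripper":0,"tx":0,"ty":0,"tz":0,"rx":0,"ry":0,"rz":10}]'; python3 -m handwheel '[{"gripper":0,"tx":0,"ty":0,"tz":0,"rx":0,"ry":0,"rz":5.6},{"gripper":0,"tx":0,"ty":0,"tz":0,"rx":0,"ry":0,"rz":0},{"gripper":0,"tx":0,"ty":0,"tz":0,"rx":0,"ry":0,"rz":0},{"gripper":0,"tx":0,"ty":0,"tz":0,"rx":0,"ry":0,"rz":0},{"gripper":0,"tx":0,"ty":0,"tz":0,"rx":0,"ry":0,"rz":0}]'; python3 cap.py w19 90
```

```text
t: 28.58
ee_pos: [432.0, -65.3, 304.6]
orientation: [-2.579, -1.793, 0.0]
ft_force: [0.1, 0.6, -0.1]
width: 87.8
t: 29.2
ee_pos: [432.1, -65.9, 304.7]
orientation: [2.66, 1.672, -0.0]
ft_force: [-0.4, 0.1, 0.2]
width: 87.8
t 29.20 tcp [432.1 -65.9 304.7] jawyaw -25.7 tilt 0.00 q6 0.270 w 87.8 F [-0.4  0.1  0.2]
plate 3707 [317. 190.] rect [429.7 -64.2] [76.8 77.5] dir 154.6 jaw 64.6
bar 926 [317. 198.] rect [429.7 -64.3] [63.2 11.7] dir 64.8 jaw 154.8
```

View pics/w19.png

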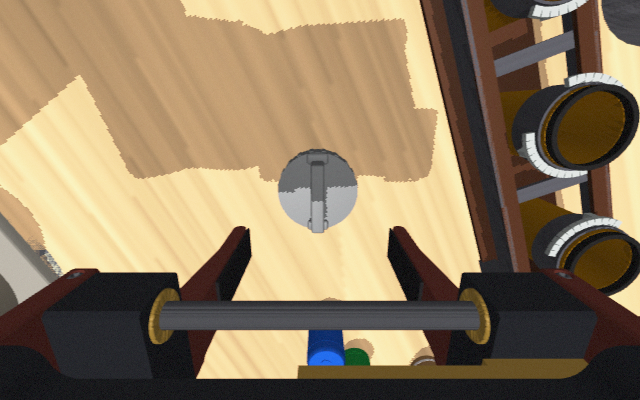

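```bash
python3 -c "
from h import *
plan(430,-64.4,207.5,-25.2)"
```

```text
t 29.25 tcp [432.1 -66.  304.7] jawyaw -25.7 tilt 0.01 q6 0.270 w 88.1 F [-0.6 -0.4 -0.2]
shift tool mm [ 0.5 -2.6 97.2] rows>=1.6
world dyaw 0.5 (or -179.5) -> rz = -0.5 (or 179.5) q6 now 0.26994672031102396
```

```bash
python3 -m handwheel '[{"gripper":0.3,"tx":0.0005,"ty":-0.0026,"tz":0.05,"rx":0,"ry":0,"rz":-0.5},{"gripper":0.3,"tx":0,"ty":0,"tz":0.035,"rx":0,"ry":0,"rz":0},{"gripper":0.3,"tx":0,"ty":0,"tz":0,"rx":0,"ry":0,"rz":0},{"gripper":0.3,"tx":0,"ty":0,"tz":0,"rx":0,"ry":0,"rz":0},{"gripper":0.3,"tx":0,"ty":0,"tz":0,"rx":0,"ry":0,"rz":0}]'; python3 cap.py w20 60
```

```text
t: 29.88
ee_pos: [430.6, -64.5, 221.0]
orientation: [2.651, 1.682, 0.003]
ft_force: [-0.1, 0.7, 0.1]
width: 61.8
t 29.88 tcp [430.6 -64.5 221. ] jawyaw -25.2 tilt 0.15 q6 0.264 w 61.8 F [-0.1  0.7  0.1]
plate 6801 [318. 224.] rect [430.1 -64.5] [76.8 76.7] dir 153.9 jaw 63.9
bar 1882 [318. 241.] rect [430.  -64.9] [63.9 11.8] dir 64.3 jaw 154.3
bar 187 [263. 241.] rect [401.3 -51.5] [23.1  8.3] dir 81.4 jaw 171.4
bar 195 [374. 241.] rect [458.7 -78.6] [23.1  8.3] dir 47.6 jaw 137.6
```

```bash
python3 -m handwheel '[{"gripper":0.3,"tx":0,"ty":0,"tz":0.008,"rx":0,"ry":0,"rz":0},{"gripper":0.3,"tx":0,"ty":0,"tz":0.004,"rx":0,"ry":0,"rz":0},{"gripper":0.3,"tx":0,"ty":0,"tz":0,"rx":0,"ry":0,"rz":0},{"gripper":0.5,"tx":0,"ty":0,"tz":0,"rx":0,"ry":0,"rz":0},{"gripper":1,"tx":0,"ty":0,"tz":0,"rx":0,"ry":0,"rz":0},{"gripper":1,"tx":0,"ty":0,"tz":0,"rx":0,"ry":0,"rz":0},{"gripper":1,"tx":0,"ty":0,"tz":0,"rx":0,"ry":0,"rz":0},{"gripper":1,"tx":0,"ty":0,"tz":0,"rx":0,"ry":0,"rz":0}]';python3 -m handwheel '[{"gripper":1,"tx":0,"ty":0,"tz":0,"rx":0,"ry":0,"rz":0},{"gripper":1,"tx":0,"ty":0,"tz":0,"rx":0,"ry":0,"rz":0},{"gripper":1,"tx":0,"ty":0,"tz":0,"rx":0,"ry":0,"rz":0},{"gripper":1,"tx":0,"ty":0,"tz":0,"rx":0,"ry":0,"rz":0}]'
```

```text
t: 30.92
ee_pos: [430.0, -64.4, 207.7]
orientation: [2.653, 1.683, 0.0]
ft_force: [-0.2, 0.0, -0.1]
width: 14.7
t: 31.42
ee_pos: [430.0, -64.4, 207.7]
orientation: [2.653, 1.683, 0.0]
ft_force: [-0.1, -0.5, 0.6]
width: 11.7
```

Lift, then rotate ccw 129.5° (jaw → ~104.5).

```bash
python3 -m handwheel '[{"gripper":1,"tx":0,"ty":0,"tz":-0.05,"rx":0,"ry":0,"rz":0},{"gripper":1,"tx":0,"ty":0,"tz":-0.05,"rx":0,"ry":0,"rz":-10},{"gripper":1,"tx":0,"ty":0,"tz":-0.04,"rx":0,"ry":0,"rz":-10},{"gripper":1,"tx":0,"ty":0,"tz":0,"rx":0,"ry":0,"rz":-10},{"gripper":1,"tx":0,"ty":0,"tz":0,"rx":0,"ry":0,"rz":-10},{"gripper":1,"tx":0,"ty":0,"tz":0,"rx":0,"ry":0,"rz":-10},{"gripper":1,"tx":0,"ty":0,"tz":0,"rx":0,"ry":0,"rz":-10},{"gripper":1,"tx":0,"ty":0,"tz":0,"rx":0,"ry":0,"rz":-10}]';python3 -m handwheel '[{"gripper":1,"tx":0,"ty":0,"tz":0,"rx":0,"ry":0,"rz":-10},{"gripper":1,"tx":0,"ty":0,"tz":0,"rx":0,"ry":0,"rz":-10},{"gripper":1,"tx":0,"ty":0,"tz":0,"rx":0,"ry":0,"rz":-10},{"gripper":1,"tx":0,"ty":0,"tz":0,"rx":0,"ry":0,"rz":-10},{"gripper":1,"tx":0,"ty":0,"tz":0,"rx":0,"ry":0,"rz":-10},{"gripper":1,"tx":0,"ty":0,"tz":0,"rx":0,"ry":0,"rz":-9.5},{"gripper":1,"tx":0,"ty":0,"tz":0,"rx":0,"ry":0,"rz":0},{"gripper":1,"tx":0,"ty":0,"tz":0,"rx":0,"ry":0,"rz":0}]'; python3 hand.py w21;python3 -c "
from h import *
plan(626.2,25,345,104.2)"
```

```text
t: 32.42
ee_pos: [429.7, -64.3, 347.5]
orientation: [-1.199, -2.903, 0.0]
ft_force: [-0.5, 0.2, -0.9]
width: 11.8
t: 33.42
ee_pos: [429.8, -64.4, 347.6]
orientation: [0.385, -3.118, -0.0]
ft_force: [0.7, 0.4, -1.3]
width: 11.8
t 33.42 tcp [429.8 -64.4 347.6] jawyaw 104.1 tilt 0.02 q6 -1.993 w 11.8 F [ 0.7  0.4 -1.3]
plate 5903 z 185.9 rect [ 2.3 -0. ] [75.3 77.6] 27.6 min [-36.4 -39.4 181. ] max [ 40.3  38.2 189. ]
skirt-all 586 z 197.1 rect [27.  -4.1] [75.7 28.6] 82.4 min [  7.8 -39.7 190. ] max [ 41.3  35.3 208.6]
bar 2499 z 159.5 rect [ 2.9 -2.2] [61.8 30.3] 14.9 min [-28.9 -16.1 150. ] max [ 33.8  15.2 162. ]
t 33.48 tcp [429.9 -64.4 347.6] jawyaw 104.1 tilt 0.02 q6 -1.993 w 12.1 F [-0.3 -0.4 -0.7]
shift tool mm [-212.2   38.8    2.5] rows>=3.5
world dyaw 0.1 (or -179.9) -> rz = -0.1 (or 179.9) q6 now -1.9932887742322156
```

```bash
python3 -m handwheel '[{"gripper":1,"tx":-0.053,"ty":0.0097,"tz":0,"rx":0,"ry":0,"rz":0},{"gripper":1,"tx":-0.053,"ty":0.0097,"tz":0,"rx":0,"ry":0,"rz":0},{"gripper":1,"tx":-0.053,"ty":0.0097,"tz":0,"rx":0,"ry":0,"rz":0},{"gripper":1,"tx":-0.0545,"ty":0.0097,"tz":0,"rx":0,"ry":0,"rz":0},{"gripper":1,"tx":0,"ty":0,"tz":0.02,"rx":0,"ry":0,"rz":0},{"gripper":1,"tx":0,"ty":0,"tz":0.015,"rx":0,"ry":0,"rz":0},{"gripper":1,"tx":0,"ty":0,"tz":0,"rx":0,"ry":0,"rz":0},{"gripper":1,"tx":0,"ty":0,"tz":0,"rx":0,"ry":0,"rz":0}]'; python3 -m handwheel '[{"gripper":1,"tx":0,"ty":0,"tz":0,"rx":0,"ry":0,"rz":0},{"gripper":1,"tx":0,"ty":0,"tz":0,"rx":0,"ry":0,"rz":0}]'; python3 hand.py w22;python3 -c "
from h import *
plan(627.3,25.2,300,104.2)"
```

```text
t: 34.48
ee_pos: [626.5, 25.4, 313.0]
orientation: [0.389, -3.116, -0.0]
ft_force: [-1.4, -0.5, 2.7]
width: 11.7
t: 34.72
ee_pos: [627.1, 25.5, 313.1]
orientation: [-0.39, 3.117, -0.0]
ft_force: [-0.7, -0.9, 1.2]
width: 11.9
t 34.73 tcp [627.1  25.5 313.1] jawyaw 104.3 tilt 0.02 q6 -1.798 w 11.9 F [-0.7 -0.9  1.2]
plate 5940 z 186.0 rect [ 2.5 -1.4] [77.8 75. ] 61.7 min [-36.6 -39.4 181. ] max [ 40.5  38.1 189. ]
skirt-all 596 z 196.9 rect [24.7 -0.5] [32.9 78. ] 0.4 min [  8.  -39.6 190. ] max [ 41.2  38.3 209.3]
bar 2486 z 159.6 rect [3.  1.1] [29.9 61.5] 75.6 min [-28.3 -16.  150.1] max [ 33.7  15.  162. ]
t 34.77 tcp [627.2  25.6 313.1] jawyaw 104.3 tilt 0.02 q6 -1.798 w 11.7 F [ 0.4 -1.2  1.3]
shift tool mm [-0.  -0.4 13.1] rows>=0.2
world dyaw -0.1 (or 179.9) -> rz = 0.1 (or -179.9) q6 now -1.7975974088091062
```

View pics/w22.png

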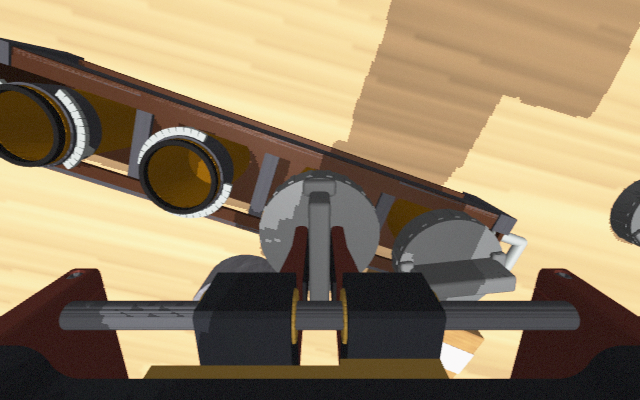

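```bash
python3 -c "
from h import *
p=shot('side'); save(p,'s22',(290,90,420,190),6)
for i in range(4): shot('side'); where()"
python3 -m handwheel '[{"gripper":1,"tx":0,"ty":0,"tz":-0.006,"rx":0,"ry":0,"rz":0},{"gripper":1,"tx":0,"ty":0,"tz":0,"rx":0,"ry":0,"rz":0},{"gripper":1,"tx":0,"ty":0,"tz":0,"rx":0,"ry":0,"rz":0},{"gripper":1,"tx":0,"ty":0,"tz":0,"rx":0,"ry":0,"rz":0}]';python3 -c "
from h import *
for i in range(4): shot('side'); where()"
```

```text
t 34.88 tcp [627.3  25.7 312.9] jawyaw 104.3 tilt 0.02 q6 -1.798 w 11.9 F [-0.8 -1.7  1.4]
t 34.92 tcp [627.3  25.7 312.8] jawyaw 104.3 tilt 0.01 q6 -1.798 w 11.6 F [-1.9 -0.3  2.5]
t 34.98 tcp [627.3  25.7 312.8] jawyaw 104.3 tilt 0.01 q6 -1.798 w 11.8 F [-1.9 -1.5  1.4]
t 35.02 tcp [627.3  25.8 312.7] jawyaw 104.3 tilt 0.01 q6 -1.798 w 11.7 F [-1.  -1.1  2.5]
t: 35.52
ee_pos: [627.3, 25.9, 318.5]
orientation: [0.39, -3.117, -0.0]
ft_force: [-0.1, 0.0, -1.0]
width: 12.0
t 35.58 tcp [627.3  25.9 318.5] jawyaw 104.3 tilt 0.02 q6 -1.798 w 11.5 F [-0.2 -0.5 -1.1]
t 35.62 tcp [627.3  25.8 318.5] jawyaw 104.3 tilt 0.01 q6 -1.798 w 11.8 F [ 0.2 -1.1 -1.6]
t 35.67 tcp [627.3  25.9 318.5] jawyaw 104.3 tilt 0.01 q6 -1.798 w 12.0 F [-0.7  0.3 -1.3]
t 35.73 tcp [627.3  25.9 318.6] jawyaw 104.3 tilt 0.01 q6 -1.798 w 11.8 F [ 0.1  0.1 -1.9]
```

View pics/s22.png

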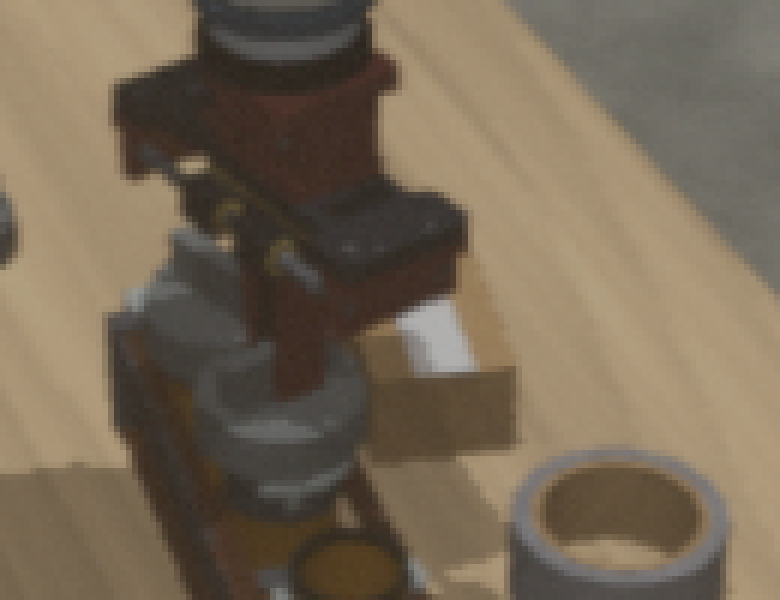

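```bash
python3 -m handwheel '[{"gripper":1,"tx":0,"ty":0,"tz":-0.036,"rx":0,"ry":0,"rz":0},{"gripper":1,"tx":-0.05,"ty":0,"tz":0,"rx":0,"ry":0,"rz":0},{"gripper":1,"tx":-0.05,"ty":0,"tz":0,"rx":0,"ry":0,"rz":0},{"gripper":1,"tx":0,"ty":0,"tz":0,"rx":0,"ry":0,"rz":0},{"gripper":1,"tx":0,"ty":0,"tz":0,"rx":0,"ry":0,"rz":0},{"gripper":1,"tx":0,"ty":0,"tz":0,"rx":0,"ry":0,"rz":0},{"gripper":1,"tx":0,"ty":0,"tz":0,"rx":0,"ry":0,"rz":0},{"gripper":1,"tx":0,"ty":0,"tz":0,"rx":0,"ry":0,"rz":0}]';python3 tubes.py w23; python3 tubes.py w23; python3 hand.py w23 |grep plate
cat > plate.py <<'E'
# circle fit of the in-hand plate edge in tool frame
from h import *
from scipy.optimize import least_squares
o=ctrl.get_obs(); p=shot("wrist"); W=cloud(p); T=T_tool(o); L=(W-T[:3,3])@T[:3,:3]
m=((np.hypot(L[...,0],L[...,1])<46)&(L[...,2]>183.5)&(L[...,2]<188)).astype(np.uint8)
m=cv2.morphologyEx(m,cv2.MORPH_OPEN,np.ones((3,3)))
q=L[m>0][:,:2]; hull=cv2.convexHull(q.astype(np.float32))[:,0]
r=least_squares(lambda c:np.hypot(hull[:,0]-c[0],hull[:,1]-c[1])-c[2],[0,0,38],loss="soft_l1",f_scale=0.3).x
print("plate circle (tool)",np.round(r,2))
E
python3 plate.py
```

```text
t: 36.72
ee_pos: [723.9, 50.3, 355.0]
orientation: [-0.39, 3.117, -0.0]
ft_force: [0.4, 0.6, -0.2]
width: 11.8
t 36.73 tcp [723.9  50.3 355. ] jawyaw 104.3 tilt 0.01 q6 -1.767 w 11.8 F [ 0.4  0.6 -0.2]
tube 2 px 1104 pix [320.  82.] ring [627.5  26.3  24.4] z 105.2 steel [627.2  26.5  31.2] slot 14.8
tube 3 px 1131 pix [183.  31.] ring [618.6 -77.5  24.4] z 105.0 steel [617.  -78.9  32.6] slot -50.6
tube 4 px 481 pix [ 31. -28.] ring [ 608.6 -181.8   25.5] z 104.8 steel [ 607.3 -184.    33.5] slot -28.8
t 36.77 tcp [724.   50.3 354.9] jawyaw 104.3 tilt 0.01 q6 -1.767 w 11.5 F [-0.2  0.3 -1.2]
tube 2 px 1100 pix [320.  81.] ring [627.5  26.3  24.5] z 105.2 steel [627.1  26.5  31.1] slot 15.0
tube 3 px 1123 pix [183.  30.] ring [618.6 -77.5  24.5] z 104.9 steel [617.2 -78.9  32.5] slot -51.2
tube 4 px 469 pix [ 32. -27.] ring [ 609.5 -181.6   24.6] z 104.9 steel [ 606.8 -184.1   33.7] slot -27.2
plate 5938 z 186.0 rect [2.4 0.2] [75.5 77.9] 28.6 min [-36.8 -39.6 181. ] max [ 40.5  38.2 189. ]
plate circle (tool) [ 1.43 -0.7  38.86]
```

```bash
python3 -c "
from h import *
plan(628.5,27.2,322,104.2)"
```

```text
t 36.92 tcp [724.2  50.4 354.8] jawyaw 104.3 tilt 0.00 q6 -1.767 w 11.7 F [ 0.9  0.8 -1.5]
shift tool mm [98.4  1.1 32.8] rows>=1.7
world dyaw -0.1 (or 179.9) -> rz = 0.1 (or -179.9) q6 now -1.766620543411681
```

```bash
python3 -m handwheel '[{"gripper":1,"tx":0.05,"ty":0.0011,"tz":0,"rx":0,"ry":0,"rz":0},{"gripper":1,"tx":0.0484,"ty":0,"tz":0,"rx":0,"ry":0,"rz":0},{"gripper":1,"tx":0,"ty":0,"tz":0.02,"rx":0,"ry":0,"rz":0},{"gripper":1,"tx":0,"ty":0,"tz":0.013,"rx":0,"ry":0,"rz":0},{"gripper":1,"tx":0,"ty":0,"tz":0,"rx":0,"ry":0,"rz":0},{"gripper":1,"tx":0,"ty":0,"tz":0,"rx":0,"ry":0,"rz":0},{"gripper":1,"tx":0,"ty":0,"tz":0,"rx":0,"ry":0,"rz":0},{"gripper":1,"tx":0,"ty":0,"tz":0,"rx":0,"ry":0,"rz":0}]'; python3 -m handwheel '[{"gripper":1,"tx":0,"ty":0,"tz":0.006,"rx":0,"ry":0,"rz":0},{"gripper":1,"tx":0,"ty":0,"tz":0.006,"rx":0,"ry":0,"rz":0},{"gripper":1,"tx":0,"ty":0,"tz":0,"rx":0,"ry":0,"rz":0},{"gripper":1,"tx":0,"ty":0,"tz":0,"rx":0,"ry":0,"rz":0},{"gripper":1,"tx":0,"ty":0,"tz":0,"rx":0,"ry":0,"rz":0}]'
```

```text
t: 37.92
ee_pos: [628.9, 27.4, 322.0]
orientation: [-0.39, 3.117, -0.0]
ft_force: [0.3, -0.2, -1.7]
width: 11.7
t: 38.55
ee_pos: [628.6, 27.3, 309.8]
orientation: [-0.39, 3.117, -0.0]
ft_force: [-0.7, -0.1, -1.6]
width: 11.7
```

```bash
python3 -m handwheel '[{"gripper":1,"tx":0,"ty":0,"tz":0.005,"rx":0,"ry":0,"rz":0},{"gripper":1,"tx":0,"ty":0,"tz":0.005,"rx":0,"ry":0,"rz":0},{"gripper":1,"tx":0,"ty":0,"tz":0,"rx":0,"ry":0,"rz":0},{"gripper":1,"tx":0,"ty":0,"tz":0,"rx":0,"ry":0,"rz":0}]'; python3 -m handwheel '[{"gripper":1,"tx":0,"ty":0,"tz":0.003,"rx":0,"ry":0,"rz":0},{"gripper":1,"tx":0,"ty":0,"tz":0.003,"rx":0,"ry":0,"rz":0},{"gripper":1,"tx":0,"ty":0,"tz":0.003,"rx":0,"ry":0,"rz":0},{"gripper":1,"tx":0,"ty":0,"tz":0,"rx":0,"ry":0,"rz":0},{"gripper":1,"tx":0,"ty":0,"tz":0,"rx":0,"ry":0,"rz":0},{"gripper":1,"tx":0,"ty":0,"tz":0,"rx":0,"ry":0,"rz":0}]'
```

```text
t: 39.05
ee_pos: [628.7, 27.3, 299.6]
orientation: [0.39, -3.117, 0.0]
ft_force: [-0.3, 0.4, -0.8]
width: 12.1
t: 39.8
ee_pos: [628.8, 27.3, 291.3]
orientation: [-0.39, 3.117, -0.0]
ft_force: [-3.0, -0.5, 4.5]
width: 11.6
```

```bash
python3 -m handwheel '[{"gripper":1,"tx":0.001,"ty":0,"tz":0.0005,"rx":0,"ry":0,"rz":0},{"gripper":1,"tx":0,"ty":0,"tz":0,"rx":0,"ry":0,"rz":8},{"gripper":1,"tx":0,"ty":0,"tz":0,"rx":0,"ry":0,"rz":8},{"gripper":1,"tx":0,"ty":0,"tz":0,"rx":0,"ry":0,"rz":8},{"gripper":1,"tx":0,"ty":0,"tz":0,"rx":0,"ry":0,"rz":8},{"gripper":1,"tx":0,"ty":0,"tz":0,"rx":0,"ry":0,"rz":8}]'; python3 -c "
from h import *
o=where();print(o['moment'])"
```

```text
t: 40.55
ee_pos: [628.2, 27.0, 291.1]
orientation: [0.706, 3.059, 0.001]
ft_force: [0.0, -0.5, 5.9]
width: 11.9
t 40.55 tcp [628.2  27.  291.1] jawyaw 64.0 tilt 0.13 q6 -1.093 w 11.9 F [ 0.  -0.5  5.9]
[-0.08919159  0.1503134   0.11560755]
```

```bash
python3 -m handwheel '[{"gripper":1,"tx":0,"ty":0,"tz":0,"rx":0,"ry":0,"rz":8},{"gripper":1,"tx":0,"ty":0,"tz":0,"rx":0,"ry":0,"rz":8},{"gripper":1,"tx":0,"ty":0,"tz":0,"rx":0,"ry":0,"rz":8},{"gripper":1,"tx":0,"ty":0,"tz":0,"rx":0,"ry":0,"rz":8},{"gripper":1,"tx":0,"ty":0,"tz":0,"rx":0,"ry":0,"rz":8},{"gripper":1,"tx":0,"ty":0,"tz":0,"rx":0,"ry":0,"rz":8},{"gripper":1,"tx":0,"ty":0,"tz":0,"rx":0,"ry":0,"rz":5},{"gripper":1,"tx":0,"ty":0,"tz":0,"rx":0,"ry":0,"rz":0}]'; python3 -c "
from h import *
o=where();print(o['moment'])"
```

```text
t: 41.55
ee_pos: [627.7, 26.6, 290.8]
orientation: [1.993, 2.427, -0.001]
ft_force: [-2.9, -3.0, 6.7]
width: 11.7
t 41.55 tcp [627.7  26.6 290.8] jawyaw 11.2 tilt 0.04 q6 -0.172 w 11.7 F [-2.9 -3.   6.7]
[-0.51671166  0.49056063 -0.05289816]
```

```bash
python3 -m handwheel '[{"gripper":1,"tx":0,"ty":0,"tz":0,"rx":0,"ry":0,"rz":4},{"gripper":1,"tx":0,"ty":0,"tz":0,"rx":0,"ry":0,"rz":0},{"gripper":1,"tx":0,"ty":0,"tz":0,"rx":0,"ry":0,"rz":0}]'; python3 -c "
from h import *
o=where();print(o['moment'])"
```

```text
t: 41.92
ee_pos: [628.1, 26.8, 290.8]
orientation: [2.075, 2.357, 0.001]
ft_force: [0.4, -2.6, 5.3]
width: 11.5
t 41.92 tcp [628.1  26.8 290.8] jawyaw 7.3 tilt 0.09 q6 -0.103 w 11.5 F [ 0.4 -2.6  5.3]
[-0.36574472  0.08034092 -0.09847675]
```

```bash
python3 -m handwheel '[{"gripper":1,"tx":0,"ty":0,"tz":0,"rx":0,"ry":0,"rz":3},{"gripper":1,"tx":0,"ty":0,"tz":0,"rx":0,"ry":0,"rz":0},{"gripper":1,"tx":0,"ty":0,"tz":0,"rx":0,"ry":0,"rz":0}]'; python3 -c "
from h import *
o=where();print(o['moment'])"
```

```text
t: 42.3
ee_pos: [628.1, 26.9, 290.9]
orientation: [2.133, 2.304, 0.001]
ft_force: [0.5, -2.9, 6.5]
width: 12.2
t 42.30 tcp [628.1  26.9 290.9] jawyaw 4.4 tilt 0.11 q6 -0.052 w 12.2 F [ 0.5 -2.9  6.5]
[-0.37137619  0.08886383  0.66723072]
```

```bash
python3 -m handwheel '[{"gripper":1,"tx":0,"ty":0,"tz":0,"rx":0,"ry":0,"rz":-2},{"gripper":0.5,"tx":0,"ty":0,"tz":0,"rx":0,"ry":0,"rz":0},{"gripper":0.5,"tx":0,"ty":0,"tz":0,"rx":0,"ry":0,"rz":0},{"gripper":0.5,"tx":0,"ty":0,"tz":0,"rx":0,"ry":0,"rz":0},{"gripper":0.5,"tx":0,"ty":0,"tz":-0.05,"rx":0,"ry":0,"rz":0},{"gripper":0,"tx":0,"ty":0,"tz":-0.05,"rx":0,"ry":0,"rz":0},{"gripper":0,"tx":0,"ty":0,"tz":0,"rx":0,"ry":0,"rz":0},{"gripper":0,"tx":0,"ty":0,"tz":0,"rx":0,"ry":0,"rz":0}]'
cat > lock.py <<'E'
import sys
from h import *
where();p=shot('wrist');save(p,sys.argv[1]);W=cloud(p)
for k,c in enumerate([(635,129.5),(626,25.5),(617,-79),(608,-183)]):
  near=np.hypot(W[...,0]-c[0],W[...,1]-c[1])<45
  for nm,lo,hi in [('bar',128,140),('plate',103,112)]:
    m=near&(W[...,2]>lo)&(W[...,2]<hi);w=W[m]
    if len(w)<150: continue
    r=cv2.minAreaRect(w[:,:2].astype(np.float32));d=w[:,:2]-w[:,:2].mean(0);e=np.linalg.svd(d,full_matrices=False)[2][0]
    print(k+1,nm,m.sum(),np.round(r[0],1),np.round(r[1],1),'z %.1f'%np.median(w[:,2]),'dir %.1f'%(np.degrees(np.arctan2(e[1],e[0]))%180))
E
python3 lock.py w24
```

```text
t: 43.3
ee_pos: [627.2, 27.1, 389.6]
orientation: [-2.096, -2.339, 0.001]
ft_force: [-0.6, -0.2, -0.1]
width: 70.3
t 43.30 tcp [627.2  27.1 389.6] jawyaw 6.3 tilt 0.04 q6 -0.085 w 70.3 F [-0.6 -0.2 -0.1]
1 bar 1345 [633.8 126.7] [12.2 64. ] z 133.2 dir 110.9
1 plate 5219 [633.9 126.3] [77.6 77.7] z 106.9 dir 20.6
2 bar 900 [626.6  26.9] [11.6 63.2] z 131.3 dir 96.9
2 plate 3838 [627.   26.9] [77.2 76.4] z 105.0 dir 7.0
3 plate 419 [615.6 -78.5] [52.7 48.9] z 105.1 dir 12.7
4 plate 263 [ 605.5 -177.9] [52.1 39.8] z 105.0 dir 9.0
```

View pics/w24.png

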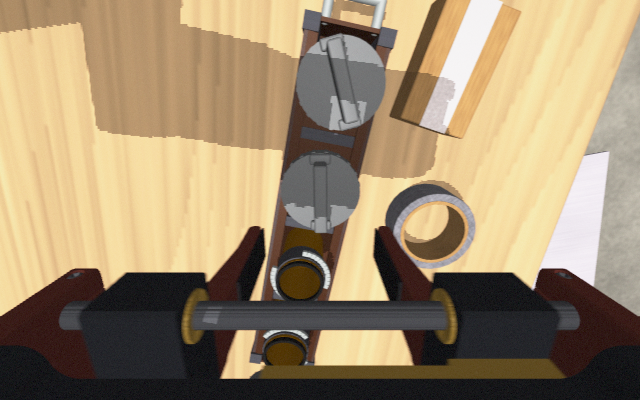

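```bash
python3 -m handwheel '[{"gripper":0,"tx":0,"ty":0,"tz":0,"rx":0,"ry":0,"rz":0},{"gripper":0,"tx":0,"ty":0,"tz":0,"rx":0,"ry":0,"rz":0},{"gripper":0,"tx":0,"ty":0,"tz":0,"rx":0,"ry":0,"rz":0}]';python3 lock.py w25;  python3 -c "
from h import *
p=shot('side'); save(p,'s25',(290,90,420,190),6)
for nm in ['side']:
  p=shot(nm);W=cloud(p)
  for k,c in enumerate([(635,129.5),(626,25.5)]):
    near=np.hypot(W[...,0]-c[0],W[...,1]-c[1])<38
    for a,b in [(102,112),(128,140)]:
      m=near&(W[...,2]>a)&(W[...,2]<b);w=W[m]; print(nm,k+1,m.sum(),np.round(np.median(w,0),1),np.round((w.min(0)+w.max(0))/2,1))
"
```

```text
t: 43.72
ee_pos: [627.6, 27.0, 389.6]
orientation: [-2.096, -2.339, 0.001]
ft_force: [0.0, -0.6, -0.2]
width: 88.1
t 43.73 tcp [627.6  27.  389.6] jawyaw 6.3 tilt 0.06 q6 -0.085 w 88.1 F [ 0.  -0.6 -0.2]
1 bar 1348 [633.8 126.8] [12.2 63.9] z 133.1 dir 111.0
1 plate 5216 [633.7 126.7] [77.7 76.9] z 106.8 dir 20.8
2 bar 900 [626.8  26.8] [11.9 63.3] z 131.3 dir 97.2
2 plate 3836 [626.7  26.8] [77.8 76.8] z 105.0 dir 7.7
3 plate 412 [615.5 -78.2] [51.8 49. ] z 105.0 dir 9.4
4 plate 385 [ 606.3 -184.9] [53.4 51.2] z 104.9 dir 78.2
side 1 175 [622.2 121.7 107.9] [635.4 126.9 108.2]
side 1 53 [636.8 113.9 134.3] [638.5 118.  133.3]
side 2 271 [617.2  20.1 106.4] [625.9  24.5 107. ]
side 2 76 [626.8  23.7 132.2] [625.7  26.2 132.3]
```

View pics/s25.png

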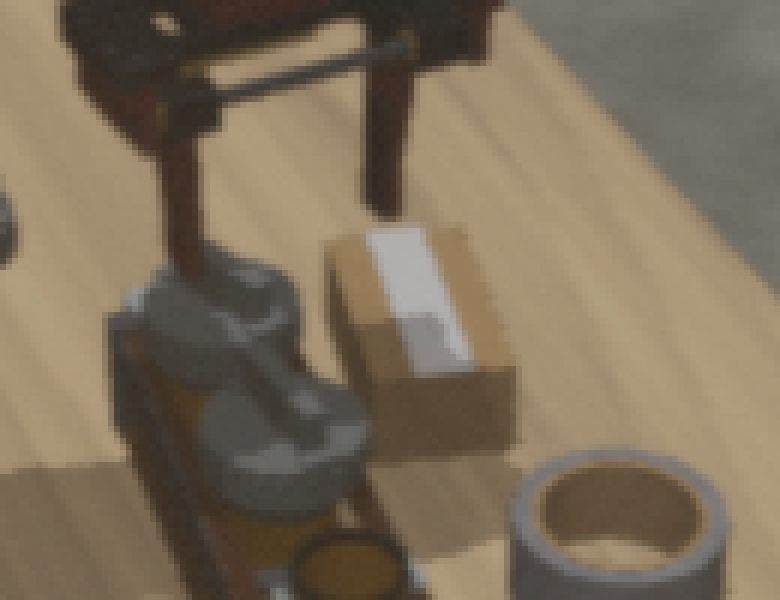

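```bash
python3 -c "
from h import *
for s in ['wrist','side']:
  p=shot(s);W=cloud(p)
  for k,c in enumerate([(635,129.5),(626,25.5)]):
    near=np.hypot(W[...,0]-c[0],W[...,1]-c[1])<36
    m=near&(W[...,2]>102)&(W[...,2]<112);w=W[m]; A=np.c_[w[:,:2]-np.array(c),np.ones(len(w))]
    for it in range(3):
      s_,*_=np.linalg.lstsq(A,w[:,2],rcond=None); r=np.abs(A@s_-w[:,2]); A=A[r<2];w=w[r<2]
    print(s,k+1,len(w),np.round(s_,3))
"
```

```text
wrist 1 4146 [-1.00000e-03  2.00000e-03  1.06807e+02]
wrist 2 2975 [1.00000e-03 2.00000e-03 1.04954e+02]
side 1 95 [ 2.00000e-03 -3.30000e-02  1.07878e+02]
side 2 144 [5.00000e-03 8.00000e-03 1.06509e+02]
```

```bash
python3 -c "
from h import *
plan(628,-175,390)"
```

```text
t 43.98 tcp [627.6  27.  390.2] jawyaw 6.3 tilt 0.00 q6 -0.085 w 87.7 F [ 0.4  1.  -0.6]
shift tool mm [-2.009e+02 -2.170e+01  2.000e-01] rows>=3.2
```

```bash
python3 -m handwheel '[{"gripper":0,"tx":-0.05,"ty":-0.0055,"tz":0,"rx":0,"ry":0,"rz":0},{"gripper":0,"tx":-0.05,"ty":-0.0055,"tz":0,"rx":0,"ry":0,"rz":0},{"gripper":0,"tx":-0.05,"ty":-0.0055,"tz":0,"rx":0,"ry":0,"rz":0},{"gripper":0,"tx":-0.05,"ty":-0.0055,"tz":0,"rx":0,"ry":0,"rz":0},{"gripper":0,"tx":0,"ty":0,"tz":0,"rx":0,"ry":0,"rz":0},{"gripper":0,"tx":0,"ty":0,"tz":0,"rx":0,"ry":0,"rz":0},{"gripper":0,"tx":0,"ty":0,"tz":0,"rx":0,"ry":0,"rz":0},{"gripper":0,"tx":0,"ty":0,"tz":0,"rx":0,"ry":0,"rz":0}]'; python3 tubes.py w26;python3 lock.py w26;python3 -c "
from h import *
plan(451,-344.5,300)"
```

```text
t: 44.98
ee_pos: [627.7, -172.9, 390.3]
orientation: [-2.095, -2.341, -0.0]
ft_force: [-0.2, -0.5, -0.1]
width: 88.1
t 44.98 tcp [ 627.7 -172.9  390.3] jawyaw 6.4 tilt 0.01 q6 -0.398 w 88.1 F [-0.2 -0.5 -0.1]
tube 3 px 803 pix [318.  91.] ring [615.7 -81.   24.5] z 105.1 steel [616.  -80.8  31.1] slot -55.5
tube 4 px 613 pix [298. 201.] ring [ 606.8 -184.9   24.5] z 105.1 steel [ 606.9 -186.1   31.8] slot 7.8
t 45.02 tcp [ 627.7 -173.1  390.3] jawyaw 6.4 tilt 0.00 q6 -0.398 w 87.8 F [-0.2 -0.7 -0.2]
3 plate 782 [615.6 -80.9] [51.7 51.6] z 105.2 dir 96.2
4 plate 573 [ 606.7 -185.1] [52.3 52.1] z 105.1 dir 91.7
t 45.08 tcp [ 627.7 -173.2  390.3] jawyaw 6.3 tilt 0.00 q6 -0.398 w 87.7 F [ 0.1  0.5 -0.2]
shift tool mm [-150.7 -194.6   90.2] rows>=4.2
```

View pics/w26.png

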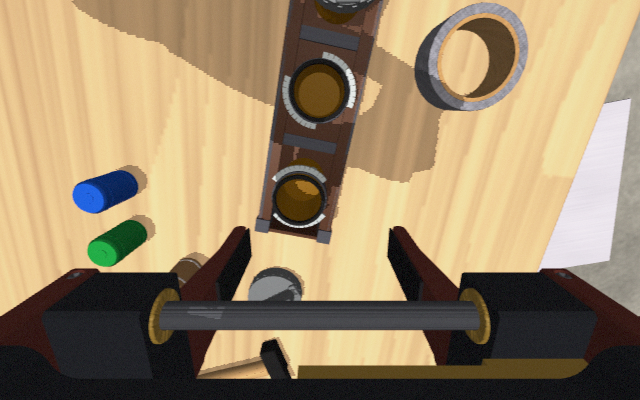

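```bash
python3 -m handwheel '[{"gripper":0,"tx":-0.037,"ty":-0.048,"tz":0,"rx":0,"ry":0,"rz":0},{"gripper":0,"tx":-0.037,"ty":-0.048,"tz":0.01,"rx":0,"ry":0,"rz":0},{"gripper":0,"tx":-0.037,"ty":-0.048,"tz":0.01,"rx":0,"ry":0,"rz":0},{"gripper":0,"tx":-0.037,"ty":-0.048,"tz":0.01,"rx":0,"ry":0,"rz":0},{"gripper":0,"tx":-0.0027,"ty":-0.0026,"tz":0.055,"rx":0,"ry":0,"rz":0},{"gripper":0,"tx":0,"ty":0,"tz":0.005,"rx":0,"ry":0,"rz":0},{"gripper":0,"tx":0,"ty":0,"tz":0,"rx":0,"ry":0,"rz":0},{"gripper":0,"tx":0,"ty":0,"tz":0,"rx":0,"ry":0,"rz":0}]'; python3 -m handwheel '[{"gripper":0,"tx":0,"ty":0,"tz":0,"rx":0,"ry":0,"rz":0},{"gripper":0,"tx":0,"ty":0,"tz":0,"rx":0,"ry":0,"rz":0}]';python3 look.py w27
```

```text
t: 46.08
ee_pos: [451.9, -345.0, 301.9]
orientation: [2.093, 2.339, 0.0]
ft_force: [-0.9, -1.2, 0.4]
width: 88.0
t: 46.32
ee_pos: [451.0, -345.0, 301.0]
orientation: [2.095, 2.339, 0.0]
ft_force: [0.3, 0.5, 0.3]
width: 87.6
t 46.33 tcp [ 451. -345.  301.] jawyaw 6.3 tilt 0.08 q6 -0.784 w 87.6 F [0.3 0.5 0.3]
shell1_mid 0.93 [232. 130.]
shell1_mid 0.58 [223.  35.]
cap1_mid 0.76 [446. 220.]
shelltop 2743 [215.  29.] ctr [ 365.  -224.1] size [39.5 36.9] longdir 6.6 z 63.2
shelltop 4819 [542.  63.] ctr [ 604.2 -214.6] size [61.  91.6] longdir 175.2 z 65.4
shelltop 304 [613.  11.] ctr [ 629.5 -185.3] size [ 3.6 17.6] longdir 91.3 z 65.5
shelltop 2033 [224. 134.] ctr [ 372.  -294.3] size [38.7 38.8] longdir 134.6 z 63.2
shelltop 1601 [319. 207.] ctr [ 450.5 -345.9] size [38.4 39. ] longdir 94.9 z 63.2
captop 2064 [439. 213.] ctr [ 569.8 -350.4] size [72.8 35.2] longdir 33.5 z 21.8
captop 502 [457. 253.] ctr [ 600.8 -394.3] size [55.5 15.1] longdir 34.1 z 21.6
captop 2733 [345. 356.] ctr [ 486.7 -567. ] size [245.9  59.4] longdir 25.4 z 22.8
bar 659 [488.  46.] ctr [ 560.6 -211.5] size [16.2 64.1] longdir 97.2 z 49.1
bar 209 [240.  47.] ctr [ 376.2 -229.2] size [38.4 14.8] longdir 63.5 z 50.7
bar 255 [533.  48.] ctr [ 597.4 -207.5] size [ 6.8 32.1] longdir 155.4 z 49.9
bar 181 [586.  73.] ctr [ 642.8 -219.2] size [21.1  3.1] longdir 83.3 z 46.8
bar 208 [542. 103.] ctr [ 613.8 -244.1] size [ 2.2 64.3] longdir 172.7 z 49.5
bar 924 [458. 240.] ctr [ 580.7 -368.8] size [63.9 13.5] longdir 34.0 z 47.9
```

View pics/w27.png

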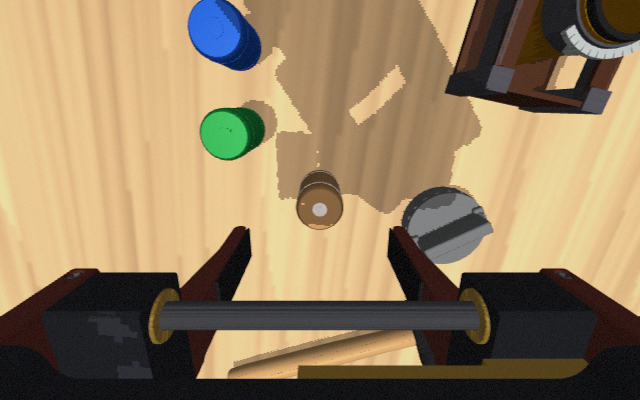

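```bash
python3 -m handwheel '[{"gripper":0.2,"tx":-0.0005,"ty":-0.0005,"tz":0.05,"rx":0,"ry":0,"rz":0},{"gripper":0.2,"tx":0,"ty":0,"tz":0.037,"rx":0,"ry":0,"rz":0},{"gripper":0.3,"tx":0,"ty":0,"tz":0,"rx":0,"ry":0,"rz":0},{"gripper":0.3,"tx":0,"ty":0,"tz":0,"rx":0,"ry":0,"rz":0},{"gripper":0.3,"tx":0,"ty":0,"tz":0,"rx":0,"ry":0,"rz":0},{"gripper":0.7,"tx":0,"ty":0,"tz":0,"rx":0,"ry":0,"rz":0},{"gripper":0.7,"tx":0,"ty":0,"tz":0,"rx":0,"ry":0,"rz":0},{"gripper":0.7,"tx":0,"ty":0,"tz":0,"rx":0,"ry":0,"rz":0}]';python3 -m handwheel '[{"gripper":0.7,"tx":0,"ty":0,"tz":0,"rx":0,"ry":0,"rz":0},{"gripper":0.7,"tx":0,"ty":0,"tz":0,"rx":0,"ry":0,"rz":0}]'; python3 -c "
from h import *
o=where();p=shot('wrist');W=cloud(p)
m=(np.abs(W[...,2]-63.2)<2)&(np.hypot(W[...,0]-o['ee_pos'][0],W[...,1]-o['ee_pos'][1])<19.5)
w=W[m]; print(m.sum(),np.round(w.min(0),1),np.round(w.max(0),1),np.round((w.min(0)+w.max(0))/2,1))"
```

```text
t: 47.48
ee_pos: [450.4, -345.9, 213.7]
orientation: [2.096, 2.339, 0.0]
ft_force: [0.3, 0.2, 3.5]
width: 39.4
t: 47.72
ee_pos: [450.4, -345.9, 213.7]
orientation: [2.096, 2.339, 0.0]
ft_force: [0.2, 0.7, 6.1]
width: 39.3
t 47.73 tcp [ 450.4 -345.9  213.7] jawyaw 6.3 tilt 0.04 q6 -0.785 w 39.3 F [0.2 0.7 6.1]
3397 [ 431.1 -364.1   61.2] [ 469.5 -327.2   65.1] [ 450.3 -345.7   63.2]
```

```bash
python3 -m handwheel '[{"gripper":0.7,"tx":0,"ty":0,"tz":-0.05,"rx":0,"ry":0,"rz":0},{"gripper":0.7,"tx":0,"ty":0,"tz":-0.05,"rx":0,"ry":0,"rz":0},{"gripper":0.7,"tx":0,"ty":0,"tz":-0.04,"rx":0,"ry":0,"rz":0},{"gripper":0.7,"tx":0,"ty":0,"tz":0,"rx":0,"ry":0,"rz":0},{"gripper":0.7,"tx":0,"ty":0,"tz":0,"rx":0,"ry":0,"rz":0},{"gripper":0.7,"tx":0,"ty":0,"tz":0,"rx":0,"ry":0,"rz":0}]';  python3 -c "
from h import *
plan(615.7,-80.8,345)"
```

```text
t: 48.52
ee_pos: [449.7, -345.4, 351.3]
orientation: [-2.094, -2.337, 0.0]
ft_force: [-0.1, 0.5, -0.7]
width: 39.6
t 48.52 tcp [ 449.7 -345.4  351.3] jawyaw 6.3 tilt 0.20 q6 -0.785 w 39.6 F [-0.1  0.5 -0.7]
shift tool mm [244.8 193.9   6.4] rows>=5.0
```

```bash
python3 -m handwheel '[{"gripper":0.7,"tx":0.045,"ty":0.036,"tz":0,"rx":0,"ry":0,"rz":0},{"gripper":0.7,"tx":0.045,"ty":0.036,"tz":0,"rx":0,"ry":0,"rz":0},{"gripper":0.7,"tx":0.045,"ty":0.036,"tz":0,"rx":0,"ry":0,"rz":0},{"gripper":0.7,"tx":0.045,"ty":0.036,"tz":0,"rx":0,"ry":0,"rz":0},{"gripper":0.7,"tx":0.045,"ty":0.036,"tz":0.006,"rx":0,"ry":0,"rz":0},{"gripper":0.7,"tx":0.0198,"ty":0.0139,"tz":0,"rx":0,"ry":0,"rz":0},{"gripper":0.7,"tx":0,"ty":0,"tz":0,"rx":0,"ry":0,"rz":0},{"gripper":0.7,"tx":0,"ty":0,"tz":0,"rx":0,"ry":0,"rz":0}]'; python3 -m handwheel '[{"gripper":0.7,"tx":0,"ty":0,"tz":0,"rx":0,"ry":0,"rz":0},{"gripper":0.7,"tx":0,"ty":0,"tz":0,"rx":0,"ry":0,"rz":0},{"gripper":0.7,"tx":0,"ty":0,"tz":0,"rx":0,"ry":0,"rz":0}]';  python3 -c "
from h import *
plan(615.7,-80.8,345)
p=shot('wrist');save(p,'w28')"
```

```text
t: 49.52
ee_pos: [615.5, -82.2, 346.6]
orientation: [-2.097, -2.338, 0.002]
ft_force: [0.0, -0.1, -0.8]
width: 40.1
t: 49.9
ee_pos: [616.0, -81.9, 347.3]
orientation: [2.098, 2.339, 0.0]
ft_force: [0.0, -1.2, -0.9]
width: 39.8
t 49.90 tcp [616.  -81.9 347.3] jawyaw 6.2 tilt 0.01 q6 -0.260 w 39.8 F [ 0.  -1.2 -0.9]
shift tool mm [ 1.1 -0.2  2.3] rows>=0.0
```

View pics/w28.png

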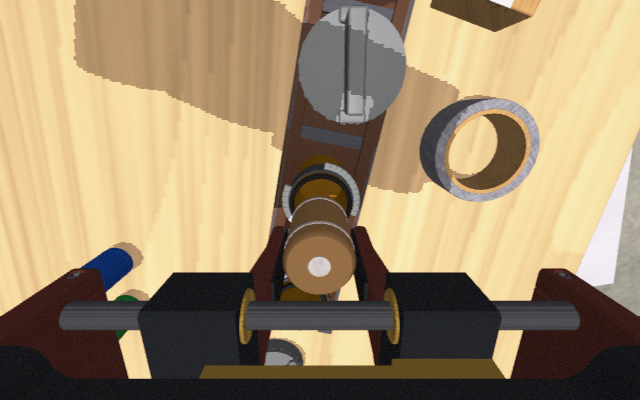

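```bash
python3 -m handwheel '[{"gripper":0.7,"tx":0.001,"ty":0,"tz":0.016,"rx":0,"ry":0,"rz":0},{"gripper":0.7,"tx":0,"ty":0,"tz":0.008,"rx":0,"ry":0,"rz":0},{"gripper":0.7,"tx":0,"ty":0,"tz":0.006,"rx":0,"ry":0,"rz":0},{"gripper":0.7,"tx":0,"ty":0,"tz":0.006,"rx":0,"ry":0,"rz":0},{"gripper":0.7,"tx":0,"ty":0,"tz":0,"rx":0,"ry":0,"rz":0}]'; python3 -m handwheel '[{"gripper":0.7,"tx":0,"ty":0,"tz":0.006,"rx":0,"ry":0,"rz":0},{"gripper":0.7,"tx":0,"ty":0,"tz":0.005,"rx":0,"ry":0,"rz":0},{"gripper":0.7,"tx":0,"ty":0,"tz":0.005,"rx":0,"ry":0,"rz":0},{"gripper":0.7,"tx":0,"ty":0,"tz":0,"rx":0,"ry":0,"rz":0},{"gripper":0.7,"tx":0,"ty":0,"tz":0,"rx":0,"ry":0,"rz":0}]'
```

```text
t: 50.58
ee_pos: [616.0, -80.2, 310.6]
orientation: [-2.096, -2.339, 0.001]
ft_force: [0.2, 0.1, -0.6]
width: 39.9
t: 51.2
ee_pos: [616.1, -80.3, 295.2]
orientation: [2.097, 2.34, 0.0]
ft_force: [0.4, 0.3, -0.4]
width: 39.6
```

```bash
python3 -m handwheel '[{"gripper":0.35,"tx":0,"ty":0,"tz":0,"rx":0,"ry":0,"rz":0},{"gripper":0.35,"tx":0,"ty":0,"tz":0,"rx":0,"ry":0,"rz":0},{"gripper":0.35,"tx":0,"ty":0,"tz":0,"rx":0,"ry":0,"rz":0},{"gripper":0.35,"tx":0,"ty":0,"tz":-0.05,"rx":0,"ry":0,"rz":0},{"gripper":0,"tx":0,"ty":0,"tz":-0.05,"rx":0,"ry":0,"rz":0},{"gripper":0,"tx":-0.055,"ty":0,"tz":0,"rx":0,"ry":0,"rz":0},{"gripper":0,"tx":-0.045,"ty":0,"tz":0,"rx":0,"ry":0,"rz":0},{"gripper":0,"tx":0,"ty":0,"tz":0,"rx":0,"ry":0,"rz":0}]';python3 -m handwheel '[{"gripper":0,"tx":0,"ty":0,"tz":0,"rx":0,"ry":0,"rz":0},{"gripper":0,"tx":0,"ty":0,"tz":0,"rx":0,"ry":0,"rz":0},{"gripper":0,"tx":0,"ty":0,"tz":0,"rx":0,"ry":0,"rz":0}]'; python3 tubes.py w29;python3 lock.py w29; python3 caps.py; python3 -c "
from h import *
plan(581,-369,300,-56)"
```

```text
t: 52.2
ee_pos: [627.0, -182.3, 395.4]
orientation: [2.1, 2.335, 0.0]
ft_force: [0.8, 0.2, 0.6]
width: 87.4
t: 52.58
ee_pos: [627.0, -178.6, 395.2]
orientation: [-2.095, -2.341, 0.0]
ft_force: [0.4, -0.5, 0.2]
width: 87.9
t 52.58 tcp [ 627.  -178.6  395.2] jawyaw 6.3 tilt 0.01 q6 -0.407 w 87.9 F [ 0.4 -0.5  0.2]
tube 3 px 786 pix [320.  85.] ring [615.8 -81.   24.5] z 105.1 steel [616.  -80.7  31.1] slot -55.4
tube 4 px 599 pix [299. 194.] ring [ 606.8 -185.    24.5] z 105.0 steel [ 606.9 -186.    31.8] slot 7.5
t 52.62 tcp [ 627.1 -178.8  395.2] jawyaw 6.3 tilt 0.01 q6 -0.407 w 88.0 F [0.1 0.3 0.2]
3 plate 771 [616.1 -81.1] [52.2 52. ] z 105.2 dir 171.9
4 plate 568 [ 606.9 -185.2] [52.3 52.2] z 105.1 dir 93.5
cap (583, -368) disc [ 583.5 -368.7] bar ctr [ 583.6 -367.3] 110 bardir 34.0 jaw 124.0
cap (563, 381) disc [563.7 380.1] bar ctr [564.2 380.4] 118 bardir 148.6 jaw 58.6
t 52.73 tcp [ 627.1 -179.1  395.2] jawyaw 6.3 tilt 0.00 q6 -0.407 w 87.8 F [ 0.7 -0.5  0.1]
shift tool mm [-183.7  -66.7   95.2] rows>=3.5
world dyaw -62.3 (or 117.7) -> rz = 62.3 (or -117.7) q6 now -0.40663127634160523Traceback (most recent call last):
  File "caps.py", line 8, in <module>
    mm=(near&(Z>16)&(Z<54)).astype(np.uint8); n,l,st,c=cv2.connectedComponentsWithStats(mm); i=1+np.argmax(st[1:,4])
                                                                                                 ~~~~~~~~~^^^^^^^^^^
    return _wrapfunc(a, 'argmax', axis=axis, out=out, **kwds)
    return bound(*args, **kwds)
ValueError: attempt to get argmax of an empty sequence
```

View pics/w29.png

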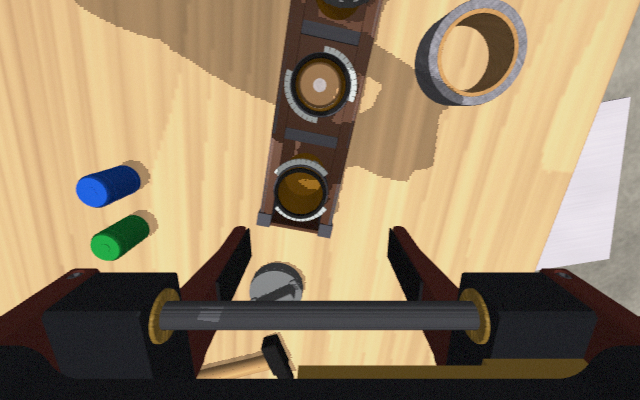

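```bash
python3 -m handwheel '[{"gripper":0,"tx":-0.046,"ty":-0.0167,"tz":0,"rx":0,"ry":0,"rz":0},{"gripper":0,"tx":-0.046,"ty":-0.0167,"tz":0.01,"rx":0,"ry":0,"rz":0},{"gripper":0,"tx":-0.046,"ty":-0.0167,"tz":0.02,"rx":0,"ry":0,"rz":0},{"gripper":0,"tx":-0.0457,"ty":-0.0166,"tz":0.02,"rx":0,"ry":0,"rz":0},{"gripper":0,"tx":0,"ty":0,"tz":0.02,"rx":0,"ry":0,"rz":10},{"gripper":0,"tx":0,"ty":0,"tz":0.015,"rx":0,"ry":0,"rz":10},{"gripper":0,"tx":0,"ty":0,"tz":0,"rx":0,"ry":0,"rz":10},{"gripper":0,"tx":0,"ty":0,"tz":0,"rx":0,"ry":0,"rz":10}]'; python3 -m handwheel '[{"gripper":0,"tx":0,"ty":0,"tz":0,"rx":0,"ry":0,"rz":10},{"gripper":0,"tx":0,"ty":0,"tz":0,"rx":0,"ry":0,"rz":10},{"gripper":0,"tx":0,"ty":0,"tz":0,"rx":0,"ry":0,"rz":2.3},{"gripper":0,"tx":0,"ty":0,"tz":0,"rx":0,"ry":0,"rz":0},{"gripper":0,"tx":0,"ty":0,"tz":0,"rx":0,"ry":0,"rz":0},{"gripper":0,"tx":0,"ty":0,"tz":0,"rx":0,"ry":0,"rz":0},{"gripper":0,"tx":0,"ty":0,"tz":0,"rx":0,"ry":0,"rz":0}]'; python3 cap.py w30 90
```

```text
t: 53.72
ee_pos: [580.8, -369.4, 309.7]
orientation: [-2.774, -1.473, 0.0]
ft_force: [0.0, 0.2, -0.2]
width: 87.6
t: 54.6
ee_pos: [580.8, -369.5, 310.2]
orientation: [3.004, 0.918, 0.0]
ft_force: [-0.8, 0.2, -0.1]
width: 88.0
t 54.60 tcp [ 580.8 -369.5  310.2] jawyaw -56.0 tilt 0.00 q6 0.394 w 88.0 F [-0.8  0.2 -0.1]
plate 3585 [317. 188.] rect [ 580.3 -367.4] [75.8 77.9] dir 124.0 jaw 34.0
bar 881 [317. 196.] rect [ 579.5 -367.7] [63.8 11.6] dir 34.3 jaw 124.3
```

View pics/w30.png

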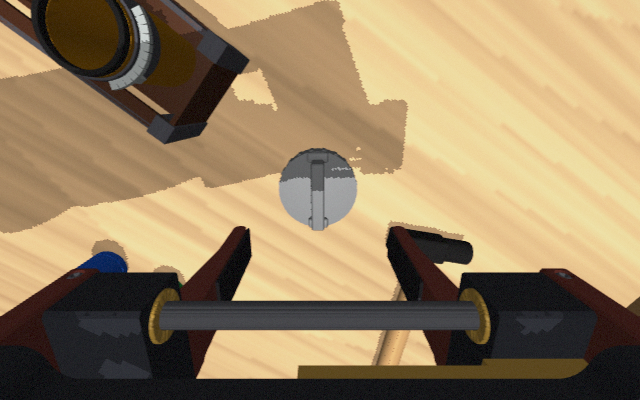

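```bash
python3 -c "
from h import *
plan(579.6,-367.6,220,-55.7)
p=shot('wrist');W=cloud(p)
m=(W[...,2]>8)&(W[...,2]<45)&(W[...,1]<-412)&(W[...,0]>400); v,u=np.nonzero(m)
w=W[m]; d=np.hypot(w[:,0]-579.6,w[:,1]+367.6); i=d.argmin(); print(d.min(),w[i],u[i],v[i])
a=(w[:,:2]-[579.6,-367.6])@np.array([np.cos(np.radians(-56)),np.sin(np.radians(-56))]); b=(w[:,:2]-[579.6,-367.6])@np.array([np.cos(np.radians(34)),np.sin(np.radians(34))])
k=np.abs(b)<16; print('min along jaw within pad strip',a[k].min() if k.any() else None)
"
```

```text
t 54.65 tcp [ 580.7 -369.5  310.2] jawyaw -56.0 tilt 0.00 q6 0.394 w 87.8 F [ 0.2  0.  -0.1]
shift tool mm [ 0.1 -2.2 90.2] rows>=1.4
world dyaw 0.3 (or -179.7) -> rz = -0.3 (or 179.7) q6 now 0.3937658548892924
101.00701921637537 [ 569.51429761 -468.10222156    8.0570611 ] 387 242
min along jaw within pad strip None
```

Hammer is >100 mm away; clear. Descend.

```bash
python3 -m handwheel '[{"gripper":0.3,"tx":0.0,"ty":-0.0022,"tz":0.05,"rx":0,"ry":0,"rz":-0.3},{"gripper":0.3,"tx":0,"ty":0,"tz":0.04,"rx":0,"ry":0,"rz":0},{"gripper":0.3,"tx":0,"ty":0,"tz":0,"rx":0,"ry":0,"rz":0},{"gripper":0.3,"tx":0,"ty":0,"tz":0,"rx":0,"ry":0,"rz":0},{"gripper":0.3,"tx":0,"ty":0,"tz":0,"rx":0,"ry":0,"rz":0},{"gripper":0.3,"tx":0,"ty":0,"tz":0,"rx":0,"ry":0,"rz":0}]'; python3 cap.py w31 60
```

```text
t: 55.45
ee_pos: [580.0, -368.0, 221.9]
orientation: [3.0, 0.925, 0.003]
ft_force: [0.8, 0.4, 0.0]
width: 61.2
t 55.45 tcp [ 580.  -368.   221.9] jawyaw -55.7 tilt 0.14 q6 0.390 w 61.2 F [0.8 0.4 0. ]
plate 6806 [318. 223.] rect [ 580.5 -367.7] [76.3 77.2] dir 123.9 jaw 33.9
bar 1872 [318. 240.] rect [ 579.8 -368. ] [63.9 12. ] dir 34.1 jaw 124.1
bar 189 [264. 240.] rect [ 561.6 -342.4] [22.8  8.1] dir 50.3 jaw 140.3
bar 190 [374. 240.] rect [ 597.4 -394.5] [22.7  8.3] dir 17.0 jaw 107.0
```

```bash
python3 -m handwheel '[{"gripper":0.3,"tx":0.0008,"ty":0,"tz":0.009,"rx":0,"ry":0,"rz":0},{"gripper":0.3,"tx":0,"ty":0,"tz":0.0035,"rx":0,"ry":0,"rz":0},{"gripper":0.3,"tx":0,"ty":0,"tz":0,"rx":0,"ry":0,"rz":0},{"gripper":0.5,"tx":0,"ty":0,"tz":0,"rx":0,"ry":0,"rz":0},{"gripper":1,"tx":0,"ty":0,"tz":0,"rx":0,"ry":0,"rz":0},{"gripper":1,"tx":0,"ty":0,"tz":0,"rx":0,"ry":0,"rz":0},{"gripper":1,"tx":0,"ty":0,"tz":0,"rx":0,"ry":0,"rz":0},{"gripper":1,"tx":0,"ty":0,"tz":0,"rx":0,"ry":0,"rz":0}]';python3 -m handwheel '[{"gripper":1,"tx":0,"ty":0,"tz":0,"rx":0,"ry":0,"rz":0},{"gripper":1,"tx":0,"ty":0,"tz":0,"rx":0,"ry":0,"rz":0},{"gripper":1,"tx":0,"ty":0,"tz":0,"rx":0,"ry":0,"rz":0},{"gripper":1,"tx":0,"ty":0,"tz":-0.05,"rx":0,"ry":0,"rz":0},{"gripper":1,"tx":0,"ty":0,"tz":-0.05,"rx":0,"ry":0,"rz":-10},{"gripper":1,"tx":0,"ty":0,"tz":-0.045,"rx":0,"ry":0,"rz":-10},{"gripper":1,"tx":0,"ty":0,"tz":0,"rx":0,"ry":0,"rz":-10},{"gripper":1,"tx":0,"ty":0,"tz":0,"rx":0,"ry":0,"rz":-10}]'
```

```text
t: 56.5
ee_pos: [580.2, -367.3, 207.7]
orientation: [3.002, 0.926, 0.0]
ft_force: [0.1, 0.5, -0.7]
width: 14.9
t: 57.5
ee_pos: [580.1, -367.2, 353.5]
orientation: [2.498, 1.903, 0.001]
ft_force: [-0.3, 0.5, -2.2]
width: 11.7
```

```bash
python3 -m handwheel '[{"gripper":1,"tx":0,"ty":0,"tz":0,"rx":0,"ry":0,"rz":-10},{"gripper":1,"tx":0,"ty":0,"tz":0,"rx":0,"ry":0,"rz":-10},{"gripper":1,"tx":0,"ty":0,"tz":0,"rx":0,"ry":0,"rz":-10},{"gripper":1,"tx":0,"ty":0,"tz":0,"rx":0,"ry":0,"rz":-10},{"gripper":1,"tx":0,"ty":0,"tz":0,"rx":0,"ry":0,"rz":-10.5},{"gripper":1,"tx":0,"ty":0,"tz":0,"rx":0,"ry":0,"rz":0},{"gripper":1,"tx":0,"ty":0,"tz":0,"rx":0,"ry":0,"rz":0},{"gripper":1,"tx":0,"ty":0,"tz":0,"rx":0,"ry":0,"rz":0}]'; python3 hand.py w32; python3 plate.py; python3 -c "
from h import *
plan(674,-162,355,34.7)"
```

```text
t: 58.5
ee_pos: [580.2, -367.3, 352.6]
orientation: [-1.459, -2.782, -0.0]
ft_force: [-0.4, -0.8, -1.1]
width: 11.9
t 58.50 tcp [ 580.2 -367.3  352.6] jawyaw 34.7 tilt 0.01 q6 -1.187 w 11.9 F [-0.4 -0.8 -1.1]
plate 5865 z 186.0 rect [ 1.3 -0.6] [75.  77.8] 28.4 min [-37.2 -40.3 181. ] max [ 39.2  37.4 189. ]
skirt-all 584 z 197.3 rect [23.1 -1.2] [33.4 78.4] 0.8 min [  5.9 -40.6 190. ] max [ 39.8  37.8 209.3]
bar 2477 z 159.6 rect [ 1.8 -3. ] [61.  30.2] 14.9 min [-29.5 -17.  150.1] max [ 32.3  14.3 162. ]
plate circle (tool) [ 0.16 -1.45 38.89]
t 58.60 tcp [ 580.2 -367.2  352.7] jawyaw 34.7 tilt 0.00 q6 -1.187 w 11.6 F [-0.2  0.6 -0.8]
shift tool mm [115.3 194.   -2.3] rows>=3.6
world dyaw -0.0 (or 180.0) -> rz = 0.0 (or -180.0) q6 now -1.1873631843403432
```

```bash
python3 -m handwheel '[{"gripper":1,"tx":0.029,"ty":0.0485,"tz":0,"rx":0,"ry":0,"rz":0},{"gripper":1,"tx":0.029,"ty":0.0485,"tz":0,"rx":0,"ry":0,"rz":0},{"gripper":1,"tx":0.029,"ty":0.0485,"tz":0,"rx":0,"ry":0,"rz":0},{"gripper":1,"tx":0.029,"ty":0.0485,"tz":0,"rx":0,"ry":0,"rz":0},{"gripper":1,"tx":0,"ty":0,"tz":0,"rx":0,"ry":0,"rz":0},{"gripper":1,"tx":0,"ty":0,"tz":0,"rx":0,"ry":0,"rz":0},{"gripper":1,"tx":0,"ty":0,"tz":0,"rx":0,"ry":0,"rz":0},{"gripper":1,"tx":0,"ty":0,"tz":0,"rx":0,"ry":0,"rz":0}]'; python3 -m handwheel '[{"gripper":1,"tx":0,"ty":0,"tz":0,"rx":0,"ry":0,"rz":0},{"gripper":1,"tx":0,"ty":0,"tz":0,"rx":0,"ry":0,"rz":0}]'; python3 tubes.py w33;python3 tubes.py w33; python3 plate.py; python3 lock.py w33
```

```text
t: 59.6
ee_pos: [673.0, -162.7, 352.7]
orientation: [-1.459, -2.782, 0.0]
ft_force: [0.3, -0.2, -0.8]
width: 11.7
t: 59.85
ee_pos: [673.3, -161.8, 352.7]
orientation: [1.457, 2.783, 0.0]
ft_force: [0.2, -0.2, -1.2]
width: 11.7
t 59.85 tcp [ 673.3 -161.8  352.7] jawyaw 34.7 tilt 0.00 q6 -0.859 w 11.7 F [ 0.2 -0.2 -1.2]
tube 3 px 1138 pix [320.  81.] ring [617.1 -80.8  24.5] z 105.1 steel [617.1 -80.4  31.2] slot -55.0
tube 4 px 898 pix [240. 184.] ring [ 608.1 -184.6   24.5] z 105.0 steel [ 607.8 -185.9   32. ] slot 10.3
t 59.90 tcp [ 673.3 -161.6  352.7] jawyaw 34.7 tilt 0.00 q6 -0.859 w 11.9 F [-0.9  0.3 -1.3]
tube 3 px 1132 pix [320.  81.] ring [617.1 -80.8  24.5] z 105.1 steel [617.2 -80.4  31.2] slot -55.1
tube 4 px 887 pix [240. 184.] ring [ 608.1 -184.6   24.5] z 105.0 steel [ 607.8 -185.9   32.1] slot 10.1
plate circle (tool) [ 0.18 -1.43 38.88]
t 60.00 tcp [ 673.4 -161.4  352.7] jawyaw 34.8 tilt 0.00 q6 -0.859 w 12.4 F [-0.1 -0.2 -1.2]
2 plate 907 [647.4  -1.3] [52.7 10.5] z 105.3 dir 36.3
3 plate 1107 [617.3 -80.5] [52.1 51.9] z 105.2 dir 115.4
4 plate 836 [ 607.6 -184.9] [52.3 52.2] z 105.0 dir 72.3
```

View pics/w33.png

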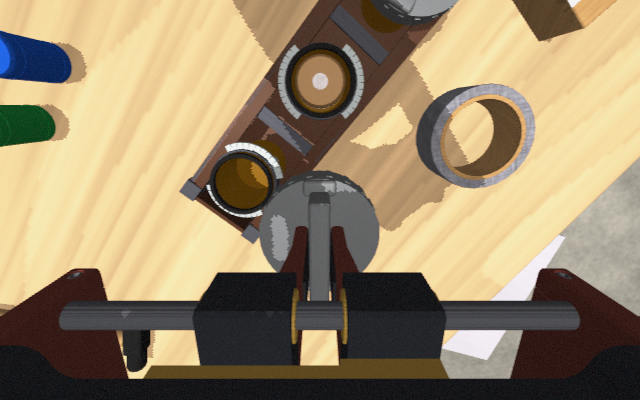

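```bash
python3 -c "
from h import *
plan(618,-79.6,322,34.6)"
```

```text
t 60.05 tcp [ 673.4 -161.4  352.7] jawyaw 34.8 tilt 0.00 q6 -0.859 w 11.7 F [-0.5  0.3 -1.3]
shift tool mm [98.8  1.1 30.7] rows>=1.7
world dyaw -0.2 (or 179.8) -> rz = 0.2 (or -179.8) q6 now -0.8591921999275655
```

```bash
python3 -m handwheel '[{"gripper":1,"tx":0.05,"ty":0.0011,"tz":0,"rx":0,"ry":0,"rz":0},{"gripper":1,"tx":0.0488,"ty":0,"tz":0,"rx":0,"ry":0,"rz":0},{"gripper":1,"tx":0,"ty":0,"tz":0.018,"rx":0,"ry":0,"rz":0},{"gripper":1,"tx":0,"ty":0,"tz":0.013,"rx":0,"ry":0,"rz":0},{"gripper":1,"tx":0,"ty":0,"tz":0,"rx":0,"ry":0,"rz":0},{"gripper":1,"tx":0,"ty":0,"tz":0,"rx":0,"ry":0,"rz":0},{"gripper":1,"tx":0,"ty":0,"tz":0,"rx":0,"ry":0,"rz":0},{"gripper":1,"tx":0,"ty":0,"tz":0,"rx":0,"ry":0,"rz":0}]'; python3 -m handwheel '[{"gripper":1,"tx":0,"ty":0,"tz":0.006,"rx":0,"ry":0,"rz":0},{"gripper":1,"tx":0,"ty":0,"tz":0.006,"rx":0,"ry":0,"rz":0},{"gripper":1,"tx":0,"ty":0,"tz":0,"rx":0,"ry":0,"rz":0},{"gripper":1,"tx":0,"ty":0,"tz":0,"rx":0,"ry":0,"rz":0},{"gripper":1,"tx":0,"ty":0,"tz":0,"rx":0,"ry":0,"rz":0}]'
```

```text
t: 61.05
ee_pos: [618.2, -79.8, 322.0]
orientation: [1.456, 2.783, 0.0]
ft_force: [-0.0, 1.0, -0.8]
width: 11.6
t: 61.68
ee_pos: [618.0, -79.6, 309.7]
orientation: [-1.456, -2.784, 0.0]
ft_force: [0.5, -1.8, -0.4]
width: 11.7
```

```bash
python3 -m handwheel '[{"gripper":1,"tx":0,"ty":0,"tz":0.005,"rx":0,"ry":0,"rz":0},{"gripper":1,"tx":0,"ty":0,"tz":0.005,"rx":0,"ry":0,"rz":0},{"gripper":1,"tx":0,"ty":0,"tz":0,"rx":0,"ry":0,"rz":0},{"gripper":1,"tx":0,"ty":0,"tz":0,"rx":0,"ry":0,"rz":0}]'; python3 -m handwheel '[{"gripper":1,"tx":0,"ty":0,"tz":0.003,"rx":0,"ry":0,"rz":0},{"gripper":1,"tx":0,"ty":0,"tz":0.003,"rx":0,"ry":0,"rz":0},{"gripper":1,"tx":0,"ty":0,"tz":0.003,"rx":0,"ry":0,"rz":0},{"gripper":1,"tx":0,"ty":0,"tz":0,"rx":0,"ry":0,"rz":0},{"gripper":1,"tx":0,"ty":0,"tz":0,"rx":0,"ry":0,"rz":0},{"gripper":1,"tx":0,"ty":0,"tz":0,"rx":0,"ry":0,"rz":0}]'
```

```text
t: 62.18
ee_pos: [617.9, -79.5, 299.6]
orientation: [-1.456, -2.784, 0.0]
ft_force: [0.4, -0.1, -1.3]
width: 12.0
t: 62.92
ee_pos: [618.1, -79.6, 291.3]
orientation: [1.456, 2.783, 0.0]
ft_force: [-2.0, -0.3, 5.6]
width: 11.8
```

```bash
python3 -m handwheel '[{"gripper":1,"tx":0,"ty":0,"tz":0,"rx":0,"ry":0,"rz":8},{"gripper":1,"tx":0,"ty":0,"tz":0,"rx":0,"ry":0,"rz":8},{"gripper":1,"tx":0,"ty":0,"tz":0,"rx":0,"ry":0,"rz":8},{"gripper":1,"tx":0,"ty":0,"tz":0,"rx":0,"ry":0,"rz":8},{"gripper":1,"tx":0,"ty":0,"tz":0,"rx":0,"ry":0,"rz":8}]'; python3 -c "
from h import *
o=where();print(o['moment'])"
```

```text
t: 63.55
ee_pos: [618.4, -79.6, 291.5]
orientation: [2.324, 2.112, 0.002]
ft_force: [0.1, -0.9, 5.7]
width: 12.1
t 63.55 tcp [618.4 -79.6 291.5] jawyaw -5.5 tilt 0.10 q6 -0.051 w 12.1 F [ 0.1 -0.9  5.7]
[-0.07776981  0.24466695  0.0495173 ]
```

```bash
python3 -m handwheel '[{"gripper":1,"tx":0,"ty":0,"tz":0,"rx":0,"ry":0,"rz":8},{"gripper":1,"tx":0,"ty":0,"tz":0,"rx":0,"ry":0,"rz":8},{"gripper":1,"tx":0,"ty":0,"tz":0,"rx":0,"ry":0,"rz":8},{"gripper":1,"tx":0,"ty":0,"tz":0,"rx":0,"ry":0,"rz":8},{"gripper":1,"tx":0,"ty":0,"tz":0,"rx":0,"ry":0,"rz":8},{"gripper":1,"tx":0,"ty":0,"tz":0,"rx":0,"ry":0,"rz":8},{"gripper":1,"tx":0,"ty":0,"tz":0,"rx":0,"ry":0,"rz":5},{"gripper":1,"tx":0,"ty":0,"tz":0,"rx":0,"ry":0,"rz":0}]'; python3 -c "
from h import *
o=where();print(o['moment'])"
```

```text
t: 64.55
ee_pos: [617.8, -79.5, 291.1]
orientation: [-3.022, -0.858, 0.001]
ft_force: [-2.3, 0.5, 7.0]
width: 11.9
t 64.55 tcp [617.8 -79.5 291.1] jawyaw -58.3 tilt 0.03 q6 0.870 w 11.9 F [-2.3  0.5  7. ]
[ 0.12265072  0.64526394 -0.06938404]
```

```bash
python3 -m handwheel '[{"gripper":1,"tx":0,"ty":0,"tz":0,"rx":0,"ry":0,"rz":4},{"gripper":1,"tx":0,"ty":0,"tz":0,"rx":0,"ry":0,"rz":1.5},{"gripper":1,"tx":0,"ty":0,"tz":0,"rx":0,"ry":0,"rz":0},{"gripper":1,"tx":0,"ty":0,"tz":0,"rx":0,"ry":0,"rz":0}]'; python3 -c "
from h import *
o=where();print(o['moment'])"
```

```text
t: 65.05
ee_pos: [618.0, -80.8, 291.2]
orientation: [3.057, 0.713, 0.001]
ft_force: [-2.2, -6.8, 4.6]
width: 12.1
t 65.05 tcp [618.  -80.8 291.2] jawyaw -63.8 tilt 0.13 q6 0.966 w 12.1 F [-2.2 -6.8  4.6]
[-1.3050314   0.35670158 -0.39629536]
```

```bash
python3 -m handwheel '[{"gripper":1,"tx":0,"ty":0,"tz":0,"rx":0,"ry":0,"rz":-2},{"gripper":1,"tx":0,"ty":0,"tz":0,"rx":0,"ry":0,"rz":0},{"gripper":1,"tx":0,"ty":0,"tz":0,"rx":0,"ry":0,"rz":0}]'; python3 -c "
from h import *
o=where();print(o['moment'])"
```

```text
t: 65.42
ee_pos: [617.9, -79.4, 291.1]
orientation: [3.046, 0.77, -0.0]
ft_force: [-3.5, 0.3, 5.7]
width: 11.9
t 65.42 tcp [617.9 -79.4 291.1] jawyaw -61.6 tilt 0.01 q6 0.929 w 11.9 F [-3.5  0.3  5.7]
[-0.07283658  0.55712541  0.38439134]
```

```bash
python3 -m handwheel '[{"gripper":1,"tx":0,"ty":0,"tz":0,"rx":0,"ry":0,"rz":-1},{"gripper":0.5,"tx":0,"ty":0,"tz":0,"rx":0,"ry":0,"rz":0},{"gripper":0.5,"tx":0,"ty":0,"tz":0,"rx":0,"ry":0,"rz":0},{"gripper":0.5,"tx":0,"ty":0,"tz":0,"rx":0,"ry":0,"rz":0},{"gripper":0.5,"tx":0,"ty":0,"tz":-0.05,"rx":0,"ry":0,"rz":0},{"gripper":0,"tx":0,"ty":0,"tz":-0.05,"rx":0,"ry":0,"rz":0},{"gripper":0,"tx":0,"ty":0,"tz":0,"rx":0,"ry":0,"rz":0},{"gripper":0,"tx":0,"ty":0,"tz":0,"rx":0,"ry":0,"rz":0}]'; python3 -m handwheel '[{"gripper":0,"tx":0,"ty":0,"tz":0,"rx":0,"ry":0,"rz":0},{"gripper":0,"tx":0,"ty":0,"tz":0,"rx":0,"ry":0,"rz":0}]';python3 lock.py w34
```

```text
t: 66.42
ee_pos: [617.6, -79.5, 390.1]
orientation: [-3.039, -0.794, 0.001]
ft_force: [-0.5, 0.1, -0.6]
width: 70.7
t: 66.68
ee_pos: [617.7, -79.5, 389.2]
orientation: [-3.039, -0.793, 0.004]
ft_force: [1.0, -0.6, -0.7]
width: 87.2
t 66.67 tcp [617.7 -79.5 389.2] jawyaw -60.7 tilt 0.14 q6 0.913 w 87.2 F [ 1.  -0.6 -0.7]
1 bar 1475 [631.9 127.9] [12.  64.5] z 133.1 dir 111.0
1 plate 5938 [632.1 127.4] [77.7 78. ] z 106.9 dir 22.2
2 bar 1145 [624.9  27.5] [12.4 63.6] z 131.3 dir 96.9
2 plate 4436 [625.  27.] [77.7 76.2] z 105.1 dir 11.1
3 bar 911 [616.7 -79.2] [64.  11.6] z 131.6 dir 29.8
3 plate 3865 [617.4 -79.4] [76.2 77. ] z 105.4 dir 119.3
4 plate 347 [ 607.2 -179.8] [43.6 52.2] z 105.1 dir 143.9
```

View pics/w34.png

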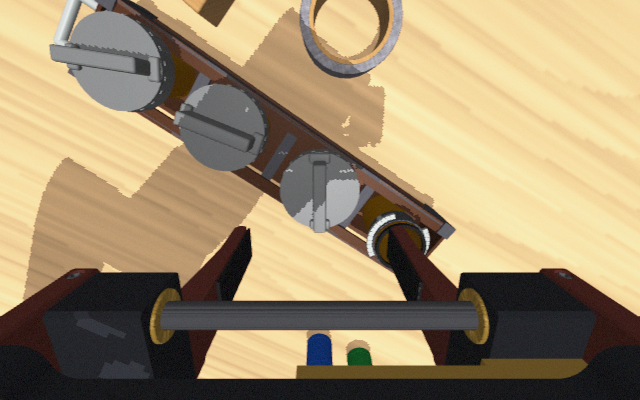

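```bash
python3 -c "
from h import *
plan(420,-230,400)"
```

```text
t 66.72 tcp [617.8 -79.5 389.5] jawyaw -60.7 tilt 0.11 q6 0.913 w 87.6 F [0.3 0.  0.4]
shift tool mm [-246.1   34.6  -10.2] rows>=4.0
```

```bash
python3 -m handwheel '[{"gripper":0,"tx":-0.05,"ty":0.007,"tz":-0.01,"rx":0,"ry":0,"rz":0},{"gripper":0,"tx":-0.05,"ty":0.007,"tz":0,"rx":0,"ry":0,"rz":0},{"gripper":0,"tx":-0.05,"ty":0.007,"tz":0,"rx":0,"ry":0,"rz":0},{"gripper":0,"tx":-0.05,"ty":0.007,"tz":0,"rx":0,"ry":0,"rz":0},{"gripper":0,"tx":-0.046,"ty":0.007,"tz":0,"rx":0,"ry":0,"rz":0},{"gripper":0,"tx":0,"ty":0,"tz":0,"rx":0,"ry":0,"rz":0},{"gripper":0,"tx":0,"ty":0,"tz":0,"rx":0,"ry":0,"rz":0}]'; python3 -c "
from h import *
from scipy.optimize import least_squares
T=[(635.6,128.6),(626.5,24.3),(617.4,-80.2),(608.5,-184.3)]
for s in ['top','side']:
  p=shot(s); save(p,'end_'+s); W=cloud(p); Z=W[...,2]
  for k,c in enumerate(T):
    near=np.hypot(W[...,0]-c[0],W[...,1]-c[1])<46
    m=near&(Z>101)&(Z<113); w=W[m]
    b=near&(Z>126)&(Z<140); wb=W[b]
    if len(w)<20: continue
    h=cv2.convexHull(w[:,:2].astype(np.float32))[:,0]
    cc=least_squares(lambda q:np.hypot(h[:,0]-q[0],h[:,1]-q[1])-q[2],[*c,38],loss='soft_l1').x
    A=np.c_[w[:,:2]-np.array(c),np.ones(len(w))];z,*_=np.linalg.lstsq(A,w[:,2],rcond=None)
    out=''
    if len(wb)>20:
      d=wb[:,:2]-wb[:,:2].mean(0);e=np.linalg.svd(d,full_matrices=False)[2][0]; out='bar ctr %s z %.1f dir %.1f'%(np.round((wb.min(0)+wb.max(0))[:2]/2,1),np.median(wb[:,2]),np.degrees(np.arctan2(e[1],e[0]))%180)
    print(s,k+1,'disc',np.round(cc,1),'med z %.1f'%np.median(w[:,2]),'plane',np.round(z,3),out)
"
```

```text
t: 67.6
ee_pos: [420.8, -230.4, 400.7]
orientation: [3.04, 0.793, 0.001]
ft_force: [-0.1, 0.0, 0.4]
width: 87.5
top 1 disc [635.8 126.7  39.1] med z 107.1 plane [-9.00000e-03 -6.00000e-03  1.07264e+02] bar ctr [635.8 127.1] z 133.2 dir 110.9
top 2 disc [628.6  26.8  39. ] med z 105.5 plane [-3.00000e-03  2.00000e-03  1.05751e+02] bar ctr [627.7  26. ] z 131.2 dir 97.3
top 3 disc [620.3 -80.4  38.8] med z 105.9 plane [-1.20000e-02 -1.00000e-02  1.06147e+02] bar ctr [620.3 -79.7] z 132.1 dir 29.4
top 4 disc [ 608.4 -184.7   26.1] med z 105.7 plane [2.50000e-02 1.20000e-02 1.05689e+02] 
side 1 disc [633.5 127.2  39.6] med z 108.0 plane [2.70000e-02 2.40000e-02 1.08178e+02] bar ctr [633.1 125.2] z 132.9 dir 111.0
side 2 disc [627.   26.5  39.4] med z 106.4 plane [1.20000e-02 8.00000e-03 1.06532e+02] bar ctr [626.2  26.4] z 132.2 dir 96.9
side 3 disc [618.7 -81.4  39.4] med z 107.0 plane [-0.00000e+00  1.20000e-02  1.07084e+02] bar ctr [618.7 -80.2] z 132.4 dir 29.5
side 4 disc [ 606.9 -184.1   26.9] med z 105.4 plane [-1.60000e-02  3.00000e-03  1.05325e+02]
```

View pics/end_top.png

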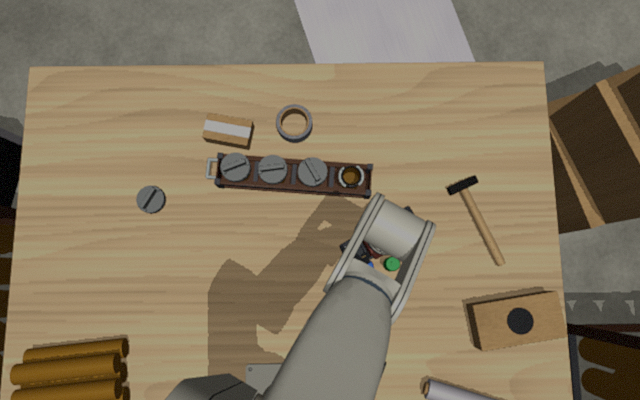

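View pics/end_side.png

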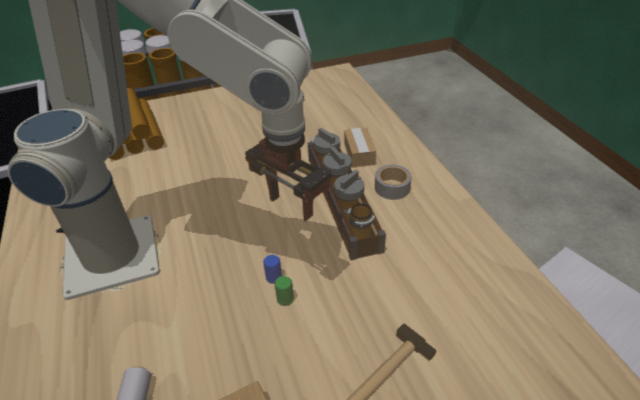

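```bash
python3 -c "
from h import *
where(); print(ctrl.close_job())"
```

```text
t 67.70 tcp [ 421.3 -230.   400.6] jawyaw -60.7 tilt 0.02 q6 0.534 w 87.7 F [ 0.6  0.2 -0.3]
the job is handed in; nothing more can be done
None
```

The bench held three brown shells. I loaded them into tubes 1, 2 and 3, locked a cap on each before loading the next, and handed the job in at about 68 s. Tube 4 is open, with the spare cap far from it on the left of the bench. The tape, carton, hammer and the blue and green look-alikes were not touched.

**Last checks (top and side cameras):**
- The bars stand about 82–85° from the slots; more than 69° is required.
- The caps are level.
- I estimate the caps 2–3 mm from their locked points; the limit is 6 mm.
- The arm is clear of everything.

**What did not go cleanly:**
- **Cap on tube 2:** on the first try it touched the sealing ring off-centre with about 3.5 N. I lifted it, measured again and re-placed it.
- **Turning the cap on tube 3:** there was a brief sideways force of about 7 N at the stop, so I backed off before letting go.
- **Caps on tubes 2 and 3:** they sit about 1–1.5 mm lower than nominal and about 3 mm off-axis, so they may not have sprung up fully against the tabs.
- **Cameras:** the top and wrist cameras disagreed by about 2–4 mm, so I placed parts by comparing measurements from a single camera.

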